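# Sort the candle-holder parts on the craft bench

### The arm

A 6-joint arm with a two-finger parallel gripper is mounted at the origin on the work surface. World frame = base frame: x ahead of the robot, y to its left, z up, the work surface at z = 0. Lengths are in m, angles in rad, forces in N, time in s.
With the tool pointing down it reaches from about 0.4 to 0.825 m from the base axis. Payload 7 kg.
Tool frame: the origin (TCP) lies midway between the tips of the shut fingers; the grasp point (between the pads) lies 19 mm behind it; z points along the fingers, y is the direction in which the jaws open and shut (so a half turn about z gives the same grasp; the last joint's range is limited). The gripper opens to 88 mm and grips with 3 to 60 N. Pads are 19 mm wide; open, the fingers measure 130 mm over their backs; the gripper's body (78 mm by 193 mm) begins 47 mm behind the grasp point.
Start: joints at [1.511, 0.359, 0.012, 0, -1.224, -0.288], TCP at [0.23, 0.635, 0.227] pointing down, gripper open.
Joint ranges: [-3.07, 3.07], [-1.43, 2.12], [-1.02, 1.25], [-3.03, 1.67], [-3.05, -0], [-3.03, 3.03]. Speed limits (rad/s): [2.39, 2.39, 3.01, 3.14, 3.14, 3.14].

### API

Orientations are given as a unit quaternion [w, x, y, z].
In Python, from workcell import * gives the robot as it stands.
- The arm moves only by the tool apply_moves, never from a script. Its argument "plan" is a list of rows, each an object with "offset": the shift along the tool's x, y, z in mm, a list of three; "turn": the turn about the tool's z in degrees. A call has 1 to 10 rows; each row shifts and turns the pose as measured when the row begins, along the tool's axes as they then stand; what a row does not reach is not made up. A row lasts 1/8 s, in which the tool goes at most 62.5 mm and 10.7 degrees, less where a joint would pass 70% of its speed; a pose out of reach is approached as far as the arm can. A call is refused whole if a number of a shift passes 62.5 or a number of a turn 10.7, either way. A call with a gripper value outside its range is refused whole. "fingers" is the finger opening in mm, from 0 to 87.6, set as the call begins (left out, the last holds). The fingers move at their own pace and stop on an object; "grip_force" is the grip in N (left out, the last holds). Time passes only in rows, so rows that do not move let the fingers close. It gives the time, the measured TCP pose, the force and the opening at its end, in the units of the state.
- read_state(): the state, without advancing time (a new reading comes with each control period).
- get_image(name): name is "scene" or "top" or "wrist"; returns the picture (420x560x3 uint8, red, green, blue); there is no depth.
- camera_info(name): a dict with "K" (3x3 intrinsics, pixels), "distortion" ([k1, k2, p1, p2, k3] as OpenCV has them; the pictures are not rectified), "origin" and "orientation" of the camera in the world; the wrist camera has in their place "tool_from_camera" (4x4, takes a point from camera to tool coordinates, whose origin is the TCP and whose axes are the flange's). Camera axes: x right, y up, looking along -z (the intrinsics and any distortion apply to the point x, -y, -z); pixel columns grow to the right and rows downward; lengths in m; the calibration is good to about 2 mm. A picture is of the moment at which its call begins: read the wrist's pose just before it. camera_info takes no time and is no camera call.
- job_done(): hands the job in, once; it reports no verdict.
Trained networks look in the newest picture that a camera, given by its name, has taken for a name from the list of things; names that differ only in an ending like _2 or _b are one class to them, and where a whole thing is asked for, a point or a joint stands for the part that bears it (a point fixed in the world has none). Each returns a list of dicts, best first, with "score" (0 to 1); they miss things now and then, are a little off and sometimes report something else, mostly with a low value. They report only what shows in the picture. A call takes as long as a camera call.
- cut_out(camera, target): "pixels" (420x560 bool, what is visible of it) and "location" ([column, row] in pixels, amid what is visible of it).
The state is a dict: "time_s": time; "qpos": joint angles; "joint_vel": joint speeds; "joint_torque": joint torques, N m; "ee_pos": TCP position; "ee_rot": TCP orientation; "force": force on the tool from outside, world axes, zero at the start; "wrist_torque": the same for the moment, N m; "opening": opening from 0.0 (shut) to 1.0 (fully open).
Only numpy, scipy, OpenCV 4.12 (cv2) and the standard library are available. Lean on these libraries where they do the work, as an engineer would, in place of code of your own. Each camera call takes 0.05 s, during which the arm holds its last target.

### The job

Clear the craft bench by sorting the loose pieces into the parts trays: both metal candle cups go into the blue tray, both branch slices into the green tray, and the awl into the yellow tray. Leave the cups standing upright and the slices and the awl lying flat, every piece on its tray's floor and wholly inside, nothing stacked or leaning. Do not disturb the glue bottle or the finished candle holder beside the trays.

Things in the scene. Friction and masses are not known exactly. Their poses are not given: they have to be found in the camera images.
- brass_cup_mid (a point): Candle cup of yellow brass: a straight round cup, 34 mm outside diameter, 36 mm high, open on top (24 mm bore), standing upright. Point at its centre, 18 mm above its underside; z is its axis, up. 50 to 100 g.
- steel_cup_mid (a point): Candle cup of silvery steel: same shape and size as the brass one (34 mm diameter, 36 mm high, open on top), standing upright. Point at its centre, 18 mm above its underside; z up. 50 to 100 g.
- dark_slice_mid (a point): Branch slice with dark brown bark: a round wooden disc, 46 mm diameter, 30 mm thick, lying flat with a light ringed face on top. Point at its centre, 15 mm above its underside; z is its axis, up. 25 to 50 g.
- pale_slice_mid (a point): Branch slice with whitish bark: a round wooden disc, 46 mm diameter, 30 mm thick, lying flat with a light ringed face on top. Point at its centre, 15 mm above its underside; z up. 25 to 50 g.
- awl_mid (a point): Stubby awl lying on the bench: reddish-brown wooden handle 58 mm long, 24 mm wide and high (flat-sided, it does not roll), and a 6 mm thick steel spike that runs 36 mm on from the handle's +x end. Point at the middle of the handle, 12 mm above its underside; x along the awl towards the spike's tip (tip 65 mm from the point, butt 29 mm behind it), z up. Grip it across the handle, along y. 40 to 85 g.
- blue_tray: Blue parts tray, open on top, fixed to the bench. Outside 150 (x) x 190 (y) mm, 24 mm high; walls 5 mm, floor 4 mm thick, so 140 x 180 mm inside. Origin: centre of its underside, on the bench; x across the short side, y along the long side, z up.
- green_tray: Green parts tray, open on top, fixed to the bench. Outside 150 (x) x 190 (y) mm, 24 mm high; walls 5 mm, floor 4 mm thick, so 140 x 180 mm inside. Origin: centre of its underside, on the bench; x across the short side, y along the long side, z up.
- yellow_tray: Yellow parts tray, open on top, fixed to the bench. Outside 150 (x) x 190 (y) mm, 24 mm high; walls 5 mm, floor 4 mm thick, so 140 x 180 mm inside. Origin: centre of its underside, on the bench; x across the short side, y along the long side, z up.
- glue_bottle: Bystander: white glue bottle with a blue label and red cap, 56 mm diameter, 150 mm high, standing loose beside the trays on the left. Origin: centre of its underside.
- candle_holder: Bystander: finished branch candle holder, loose, a round wooden foot of 90 mm diameter with a forked branch and two brass cups, 110 mm high, beside the trays on the right. Origin: centre of its underside.

How it is judged:
By the outcome, as a careful person would: the job done as asked, in the order asked, and still so for the second after the job is handed in, with the robot touching nothing.
It also fails if it takes over 120 s, if anything falls off the work surface, if the arm or the gripper's body presses on something with over 40 N, if the wrist force passes 120 N, or if a joint passes its speed limit or range.

## Working session

There is one attempt and no reset: what is moved stays moved. The work goes in short steps, Python scripts to look and compute and a tool call to move; the robot and the scene stay as the last step left them, time stands still between calls to the robot, and variables do not carry over. Pictures are saved under pics/ and viewed, and the job is handed in when it is done.

Besides the shell and the picture viewer there is one more tool, called after ">>>" as name(argument=value, ...), one argument or row to a line, values as JSON. apply_moves: Moves the arm, as the interface text tells. Its arguments: {"type":"object","properties":{"plan":{"type":"array"},"fingers":{"type":"number"},"grip_force":{"type":"number"}},"required":["plan"]}

```bash
mkdir -p pics; ls
python3 - <<'E'
from workcell import *
import cv2,numpy as np
print(read_state())
for n in ["scene","top","wrist"]:
    im=get_image(n); cv2.imwrite(f"pics/{n}0.png",im[:,:,::-1]); 
    print(n,camera_info(n))
E
```

```text
pics
{'time_s': 0.0, 'qpos': array([ 1.51112002e+00,  3.59398229e-01,  1.10818339e-02, -3.28021561e-04,
       -1.22408593e+00, -2.88082059e-01]), 'joint_vel': array([ 9.84496260e-04,  3.83894796e-04,  7.34040224e-04, -8.46289125e-05,
        3.43591770e-06, -9.99263244e-04]), 'joint_torque': array([-2.18263383e-03, -5.82717276e+01,  2.93053025e+01,  6.99723065e+00,
        6.76953845e-03, -1.62989627e-04]), 'ee_pos': array([0.22991316, 0.63413753, 0.22562933]), 'ee_rot': array([ 8.15341182e-04,  9.84911069e-01, -1.73059288e-01, -6.16964797e-05]), 'force': array([ 0.92885788, -0.20499701, -0.21949505]), 'wrist_torque': array([ 0.01592114, -0.04731507,  0.00960886]), 'opening': 0.9971214505336655}
scene {'K': array([[418.24897774,   0.        , 278.94995135],
       [  0.        , 418.24897774, 213.45977538],
       [  0.        ,   0.        ,   1.        ]]), 'distortion': array([-0.07652267,  0.        ,  0.        ,  0.        ,  0.        ]), 'origin': array([ 1.02950243, -0.75689252,  0.94276688]), 'orientation': array([0.87560497, 0.3727676 , 0.1204482 , 0.28258182])}
top {'K':
[... 291 characters left out ...]
6226]), 'orientation': array([ 0.71700545,  0.02205057, -0.03094274, -0.69603125])}
wrist {'K': array([[325.29881678,   0.        , 281.29170478],
       [  0.        , 325.29881678, 203.25807116],
       [  0.        ,   0.        ,   1.        ]]), 'distortion': array([-0.04137638,  0.        ,  0.        ,  0.        ,  0.        ]), 'tool_from_camera': array([[-2.20509372e-04,  9.51288707e-01,  3.08301392e-01,
         8.34655190e-02],
       [ 9.99999958e-01,  2.67066223e-04, -1.08814685e-04,
        -3.43466402e-04],
       [-1.85851069e-04,  3.08301355e-01, -9.51288726e-01,
        -1.58662477e-01],
       [ 0.00000000e+00,  0.00000000e+00,  0.00000000e+00,
         1.00000000e+00]])}
```

View pics/top0.png

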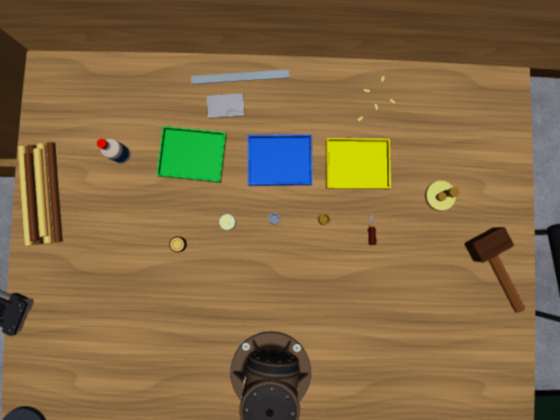

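View pics/scene0.png

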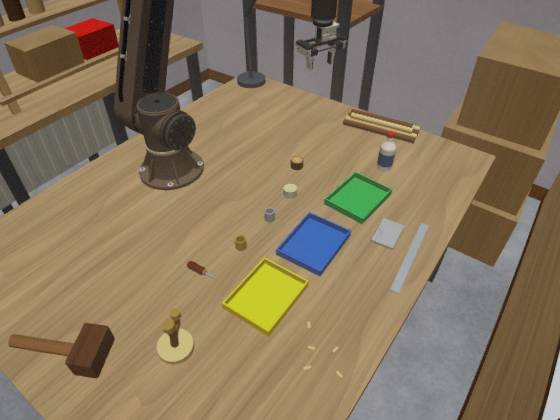

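View pics/wrist0.png

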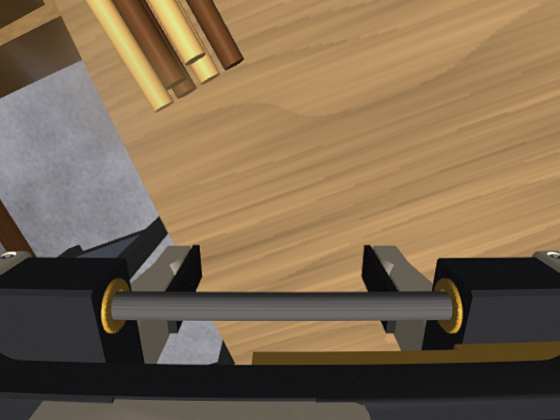

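The top view shows the pieces in a row: dark slice (177,244), pale slice (228,222), steel cup (275,218), brass cup (323,219), and awl (372,235) with its tip near (371,216). The trays are at green (192,154), blue (280,160) and yellow (358,163). Next I'll measure them with both fixed cameras.

```bash
cat > h.py <<'E'
from workcell import *
import cv2,numpy as np
from scipy.spatial.transform import Rotation as R
def rot(q): return R.from_quat([q[1],q[2],q[3],q[0]]).as_matrix()
def cam(n,st=None):
    c=camera_info(n)
    if n=="wrist":
        st=st or read_state()
        T=c["tool_from_camera"]; Rt=rot(st["ee_rot"])
        return c["K"],c["distortion"],Rt@T[:3,:3],Rt@T[:3,3]+st["ee_pos"]
    return c["K"],c["distortion"],rot(c["orientation"]),np.array(c["origin"])
def rays(C,px):
    K,d,Rc,o=C
    u=cv2.undistortPoints(np.array(px,float).reshape(-1,1,2),K,d).reshape(-1,2)
    v=np.c_[u[:,0],-u[:,1],-np.ones(len(u))]@Rc.T
    return o,v
def onplane(C,px,z):
    o,v=rays(C,px); return o+v*((z-o[2])/v[:,2])[:,None]
def proj(C,P):
    K,d,Rc,o=C
    p=(np.atleast_2d(P)-o)@Rc; p=p*[1,-1,-1]
    return cv2.projectPoints(p.reshape(-1,1,3),np.zeros(3),np.zeros(3),K,d)[0].reshape(-1,2)
E
python3 - <<'E'
from h import *
np.set_printoptions(precision=4,suppress=True)
H=dict(brass_cup_mid=.018,steel_cup_mid=.018,dark_slice_mid=.015,pale_slice_mid=.015,awl_mid=.012,blue_tray=.012,green_tray=.012,yellow_tray=.012)
for n in ["top","scene"]:
    get_image(n); C=cam(n)
    for t,z in H.items():
        for r in cut_out(n,t)[:2]:
            m=r["pixels"]; ys,xs=np.nonzero(m)
            if len(xs)<5: continue
            P=onplane(C,np.c_[xs,ys],z)
            e=""
            if "tray" in t:
                rc=cv2.minAreaRect(P[:,:2].astype(np.float32)*1000); e=str(rc)
            print(n,t,round(r["score"],2),len(xs),[xs.mean().round(1),ys.mean().round(1)],P.mean(0)[:2],e)
print(read_state()["time_s"])
E
```

```text
top brass_cup_mid 0.6 109 [np.float64(323.1), np.float64(218.4)] [ 0.4493 -0.1394] 
top steel_cup_mid 0.71 3312 [np.float64(357.2), np.float64(163.1)] [ 0.6174 -0.238 ] 
top steel_cup_mid 0.48 103 [np.float64(273.1), np.float64(217.6)] [0.4473 0.0076] 
top dark_slice_mid 0.74 209 [np.float64(177.7), np.float64(243.9)] [0.3618 0.2847] 
top pale_slice_mid 0.58 195 [np.float64(227.9), np.float64(221.6)] [0.4317 0.1399] 
top awl_mid 0.73 169 [np.float64(371.3), np.float64(233.4)] [ 0.4094 -0.2842] 
top awl_mid 0.61 220 [np.float64(177.7), np.float64(244.2)] [0.361  0.2852] 
top blue_tray 0.95 3290 [np.float64(279.1), np.float64(159.2)] [ 0.6225 -0.005 ] ((623.4780883789062, -5.3201904296875), (156.04083251953125, 194.4975128173828), 3.388359308242798)
top green_tray 0.92 3410 [np.float64(191.0), np.float64(154.0)] [0.6304 0.2587] ((631.122314453125, 259.076416015625), (202.7926788330078, 157.55372619628906), 86.11389923095703)
top yellow_tray 0.98 3258 [np.float64(357.2), np.float64(163.1)] [ 0.6186 -0.2393] ((619.2576904296875, -240.21722412109375), (151.89700317382812, 196.045379638671
[... 313 characters left out ...]
np.float64(289.4), np.float64(190.9)] [0.4295 0.1362] 
scene awl_mid 0.71 130 [np.float64(197.9), np.float64(268.7)] [ 0.4088 -0.2891] 
scene blue_tray 0.88 2794 [np.float64(312.6), np.float64(243.4)] [ 0.6196 -0.0158] ((617.2281494140625, -11.026435852050781), (161.78720092773438, 215.14401245117188), 2.6685874462127686)
scene green_tray 0.86 2023 [np.float64(357.7), np.float64(196.8)] [0.6303 0.2501] ((628.226806640625, 254.08021545410156), (217.6746826171875, 163.36070251464844), 85.3427505493164)
scene yellow_tray 0.85 3638 [np.float64(265.2), np.float64(295.7)] [ 0.6181 -0.2487] ((614.4750366210938, -245.13677978515625), (162.50575256347656, 202.76222229003906), 1.8103984594345093)
1.05
```

```bash
cat >> h.py <<'E'
def go(x,y,z,yaw=None):
    s=read_state(); Rt=rot(s["ee_rot"]); 
    d=Rt.T@(np.array([x,y,z])-s["ee_pos"])*1000
    yw=np.degrees(np.arctan2(Rt[1,0],Rt[0,0]))
    print("t",round(s["time_s"],2),"pos",s["ee_pos"].round(4),"yaw",yw.round(1),"tilt",np.degrees(np.arccos(-Rt[2,2])).round(2),"open",round(s["opening"]*87.6,1),"F",s["force"].round(1),"q",s["qpos"].round(2))
    print("offset",d.round(1),"turn",None if yaw is None else round(yw-yaw,1))
E
python3 - <<'E'
from h import *
go(.361,.2835,.2,0)
C=cam("top"); get_image("top")
for t in ["glue_bottle","candle_holder"]:
    r=cut_out("top",t)[0]; ys,xs=np.nonzero(r["pixels"]); 
    print(t,r["score"],len(xs),xs.min(),xs.max(),ys.min(),ys.max())
# bottle base right/bottom edge, holder foot
print(onplane(C,[[120,155],[129,161],[441,195],[427,195]],0.0))
r=cut_out("top","awl_mid")[0]; ys,xs=np.nonzero(r["pixels"]); P=onplane(C,np.c_[xs,ys],.012)[:,:2]
w,v=np.linalg.eigh(np.cov(P.T)); print(np.degrees(np.arctan2(v[1,1],v[0,1])), P.min(0),P.max(0))
E
```

```text
t 1.05 pos [0.2301 0.6346 0.2266] yaw -19.9 tilt 0.0 open 87.7 F [-0.2 -0.  -0.3] q [ 1.51  0.36  0.01 -0.   -1.22 -0.29]
offset [242.8 285.4  26.6] turn -19.9
glue_bottle 0.75 503 98 129 139 162
candle_holder 0.6 798 424 458 180 210
[[ 0.62371733  0.4770403   0.        ]
 [ 0.60606317  0.44830848  0.        ]
 [ 0.5318019  -0.49949092  0.        ]
 [ 0.53041038 -0.45607433  0.        ]]
-175.87896683836456 [ 0.37806659 -0.29546863] [ 0.43721428 -0.27393072]
```

>>> apply_moves(
  plan=[
    {"offset":[0,0,0],"turn":-10},
    {"offset":[0,0,0],"turn":-10},
  ],
  fingers=87,
  grip_force=20,
)

```text
time_s: 1.5
ee_pos: [0.2301, 0.6346, 0.2266]
ee_rot: [-0.0, 1.0, 0.005, 0.0]
force: [-0.2, -0.3, -0.4]
opening: 0.995
```

```bash
python3 -c "
from h import *
go(.361,.2835,.2,0)"
```

```text
t 1.5 pos [0.2301 0.6346 0.2266] yaw 0.6 tilt 0.0 open 87.2 F [-0.2 -0.3 -0.4] q [ 1.51  0.36  0.01  0.   -1.22  0.07]
offset [127.3 352.4  26.6] turn 0.6
```

>>> apply_moves(
  plan=[
    {"offset":[21,58,0],"turn":0},
    {"offset":[21,58,0],"turn":0},
    {"offset":[21,58,0],"turn":0},
    {"offset":[21,58,9],"turn":0},
    {"offset":[21,58,9],"turn":0},
    {"offset":[21,58,9],"turn":0},
    {"offset":[0,0,0],"turn":0},
  ],
)

```text
time_s: 2.38
ee_pos: [0.3616, 0.2831, 0.1991]
ee_rot: [-0.001, 1.0, 0.008, 0.001]
force: [-0.2, 0.5, 0.7]
opening: 0.996
```

Run:
```python
from h import *
go(.361,.2835,.011,0)
C=cam("wrist"); im=get_image("wrist"); cv2.imwrite("pics/w1.png",im[:,:,::-1])
for r in cut_out("wrist","dark_slice_mid"):
    ys,xs=np.nonzero(r["pixels"]); print(r["score"],len(xs),onplane(C,[[xs.mean(),ys.mean()]],.02), onplane(C,np.c_[xs,ys],.03).min(0),onplane(C,np.c_[xs,ys],.03).max(0))
```

```text
t 2.38 pos [0.3616 0.2831 0.1991] yaw 0.9 tilt 0.13 open 87.2 F [-0.2  0.5  0.7] q [ 1.1   0.02 -0.49  0.   -1.07  0.49]
offset [ -0.9  -0.2 188.1] turn 0.9
0.94 1591 [[0.36320024 0.28203134 0.02      ]] [0.34066782 0.26007753 0.03      ] [0.38964221 0.30385385 0.03      ]
```

View pics/w1.png

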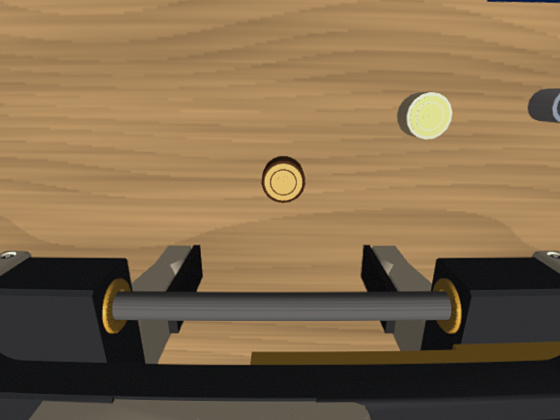

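>>> apply_moves(
  plan=[
    {"offset":[1.5,1,50],"turn":0.9},
    {"offset":[0,0,50],"turn":0},
    {"offset":[0,0,50],"turn":0},
    {"offset":[0,0,30],"turn":0},
    {"offset":[0,0,10],"turn":0},
    {"offset":[0,0,0],"turn":0},
  ],
)

```text
time_s: 3.22
ee_pos: [0.3655, 0.2976, 0.0075]
ee_rot: [-0.005, 1.0, 0.005, 0.004]
force: [0.7, -0.3, 0.5]
opening: 0.994
```

Run:
```python
from h import *
go(.363,.282,.006,0)
im=get_image("wrist"); cv2.imwrite("pics/w2.png",im[:,:,::-1])
```

```text
t 3.23 pos [0.3655 0.2976 0.0075] yaw 0.6 tilt 0.78 open 87.1 F [ 0.7 -0.3  0.5] q [ 1.11  0.29 -0.71  0.01 -0.56  0.47]
offset [-2.7 15.6  1.3] turn 0.6
```

View pics/w2.png

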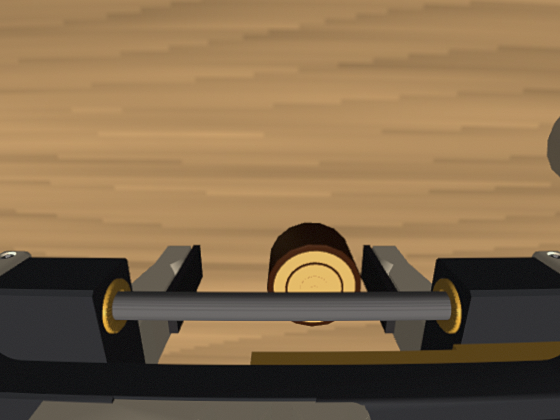

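The fast descent drifted 15 mm in y, so the slice sits right of centre at (313,270). I'll correct that before closing.

>>> apply_moves(
  plan=[
    {"offset":[-1.5,8,0],"turn":0},
    {"offset":[-1.2,7.6,1],"turn":0.5},
    {"offset":[0,0,0],"turn":0},
  ],
)

```text
time_s: 3.65
ee_pos: [0.3639, 0.2829, 0.0095]
ee_rot: [-0.008, 1.0, 0.0, 0.006]
force: [-0.4, 0.1, 0.4]
opening: 0.993
```

Run:
```python
from h import *
go(.363,.282,.006,0)
```

```text
t 3.65 pos [0.3639 0.2829 0.0095] yaw 0.1 tilt 1.15 open 86.9 F [-0.4  0.1  0.4] q [ 1.09  0.27 -0.73  0.01 -0.55  0.47]
offset [-0.9  1.   3.5] turn 0.1
```

>>> apply_moves(
  plan=[
    {"offset":[-1,1,3.5],"turn":0},
    {"offset":[0,0,0],"turn":0},
    {"offset":[0,0,0],"turn":0},
    {"offset":[0,0,0],"turn":0},
    {"offset":[0,0,0],"turn":0},
    {"offset":[0,0,0],"turn":0},
  ],
  fingers=30,
  grip_force=20,
)

```text
time_s: 4.4
ee_pos: [0.3633, 0.2824, 0.0064]
ee_rot: [-0.009, 1.0, 0.0, 0.006]
force: [0.5, -0.7, 1.1]
opening: 0.518
```

Run:
```python
from h import *
go(.363,.282,.13,0)
```

```text
t 4.4 pos [0.3633 0.2824 0.0064] yaw 0.0 tilt 1.23 open 45.3 F [ 0.5 -0.7  1.1] q [ 1.09  0.28 -0.74  0.01 -0.53  0.47]
offset [   1.3   -1.8 -123.6] turn 0.0
```

>>> apply_moves(
  plan=[
    {"offset":[0,0,-15],"turn":0},
    {"offset":[0,0,-30],"turn":0},
    {"offset":[0,0,-30],"turn":0},
    {"offset":[0,0,-30],"turn":0},
    {"offset":[0,0,-15],"turn":0},
    {"offset":[0,0,0],"turn":0},
  ],
)

```text
time_s: 5.15
ee_pos: [0.3612, 0.2796, 0.1292]
ee_rot: [-0.008, 1.0, 0.0, 0.006]
force: [-0.1, -0.1, -1.3]
opening: 0.517
```

```bash
cat >> h.py <<'E'
TR={"green":(.629,.2565,-3.9),"blue":(.6215,-.008,2.5),"yellow":(.6175,-.2425,1.8)}
def intray(n,a,b):
    x,y,t=TR[n]; t=np.radians(t); return x+a*np.cos(t)-b*np.sin(t), y+a*np.sin(t)+b*np.cos(t)
E
python3 - <<'E'
from h import *
x,y=intray("green",.030,.0); print(x,y)
go(x,y,.13,0)
im=get_image("scene"); cv2.imwrite("pics/s1.png",im[:,:,::-1])
E
```

```text
0.6589305283650682 0.25445954128004256
t 5.15 pos [0.3612 0.2796 0.1292] yaw 0.0 tilt 1.1 open 45.3 F [-0.1 -0.1 -1.3] q [ 1.09  0.08 -0.6   0.   -0.87  0.47]
offset [297.7  25.4   2.2] turn 0.0
```

View pics/s1.png

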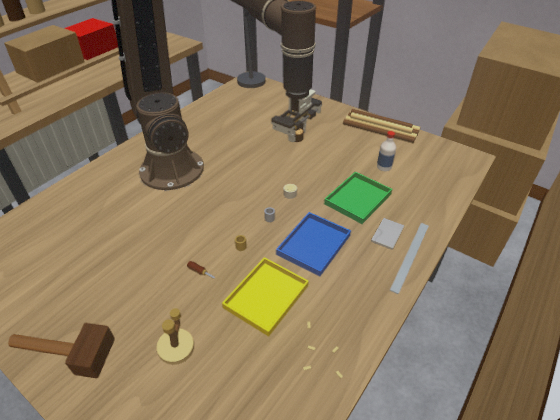

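The slice is held, at (298,135). Moving over the green tray.

>>> apply_moves(
  plan=[
    {"offset":[20,2,0],"turn":0},
    {"offset":[38,4,0],"turn":0},
    {"offset":[38,4,0],"turn":0},
    {"offset":[38,3,0],"turn":0},
    {"offset":[38,3,0],"turn":0},
    {"offset":[38,3,0],"turn":0},
    {"offset":[38,3,0],"turn":0},
    {"offset":[35,3,0],"turn":0},
    {"offset":[15,0,0],"turn":0},
    {"offset":[0,0,0],"turn":0},
  ],
)

```text
time_s: 6.45
ee_pos: [0.663, 0.2497, 0.1124]
ee_rot: [-0.001, 1.0, 0.0, -0.003]
force: [-1.1, 0.4, -0.4]
opening: 0.517
```

Run:
```python
from h import *
x,y=intray("green",.030,.0)
go(x,y,.03,-3.9)
```

```text
t 6.45 pos [0.663  0.2497 0.1124] yaw 0.0 tilt 0.42 open 45.3 F [-1.1  0.4 -0.4] q [ 0.63  0.5  -0.04 -0.01 -1.04  0.94]
offset [-3.4 -4.6 82.5] turn 3.9
```

>>> apply_moves(
  plan=[
    {"offset":[-2,-2,10],"turn":2},
    {"offset":[-1,-2,20],"turn":2},
    {"offset":[0,0,20],"turn":0},
    {"offset":[0,0,15],"turn":0},
    {"offset":[0,0,10],"turn":0},
    {"offset":[0,0,0],"turn":0},
  ],
)

```text
time_s: 7.2
ee_pos: [0.6538, 0.2548, 0.0334]
ee_rot: [-0.0, 0.999, -0.035, -0.005]
force: [0.8, 0.2, -1.2]
opening: 0.521
```

Run:
```python
from h import *
x,y=intray("green",.030,.0)
go(x,y,.011,-3.9)
im=get_image("wrist"); cv2.imwrite("pics/w3.png",im[:,:,::-1])
```

```text
t 7.2 pos [0.6538 0.2548 0.0334] yaw -4.0 tilt 0.61 open 45.7 F [ 0.8  0.2 -1.2] q [ 0.64  0.56 -0.12 -0.01 -0.89  0.86]
offset [ 5.4  0.  22.3] turn -0.1
```

View pics/w3.png

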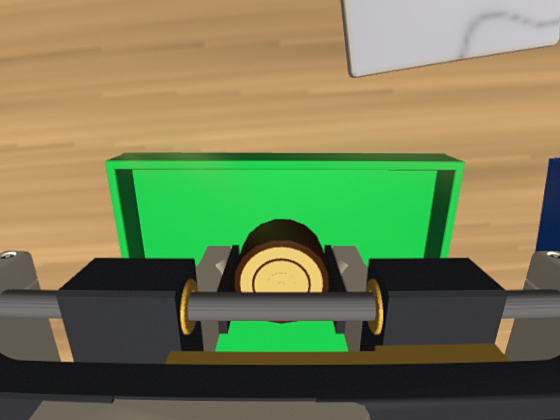

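The slice at (283,270) is centred in the green tray. Lowering it.

>>> apply_moves(
  plan=[
    {"offset":[4,0,10],"turn":0},
    {"offset":[2,0,8],"turn":0},
    {"offset":[0,0,4],"turn":0},
    {"offset":[0,0,0],"turn":0},
  ],
)

```text
time_s: 7.75
ee_pos: [0.6614, 0.2549, 0.0118]
ee_rot: [-0.001, 0.999, -0.035, -0.004]
force: [0.0, 0.8, -0.8]
opening: 0.519
```

Run:
```python
from h import *
x,y=intray("green",.030,.0)
go(x,y,.011,-3.9)
```

```text
t 7.75 pos [0.6614 0.2549 0.0118] yaw -4.0 tilt 0.47 open 45.4 F [ 0.   0.8 -0.8] q [ 0.64  0.6  -0.12 -0.01 -0.86  0.87]
offset [-2.4  0.6  0.8] turn -0.1
```

Lower another 1.2 mm, release to 62 mm, then lift.

>>> apply_moves(
  plan=[
    {"offset":[0,0,1.2],"turn":0},
    {"offset":[0,0,0],"turn":0},
  ],
)

```text
time_s: 8.0
ee_pos: [0.6617, 0.255, 0.0111]
ee_rot: [-0.001, 0.999, -0.035, -0.004]
force: [-0.4, -0.5, -0.8]
opening: 0.519
```

>>> apply_moves(
  plan=[
    {"offset":[0,0,0],"turn":0},
    {"offset":[0,0,0],"turn":0},
    {"offset":[0,0,0],"turn":0},
    {"offset":[0,0,-15],"turn":0},
    {"offset":[0,0,-30],"turn":0},
    {"offset":[0,0,-35],"turn":0},
    {"offset":[0,0,-35],"turn":0},
    {"offset":[0,0,-15],"turn":0},
    {"offset":[0,0,0],"turn":0},
  ],
  fingers=62,
)

```text
time_s: 9.12
ee_pos: [0.6631, 0.2547, 0.1498]
ee_rot: [-0.002, 0.999, -0.034, -0.002]
force: [0.5, -0.1, -0.9]
opening: 0.706
```

Run:
```python
from h import *
go(.431,.138,.14,0)
im=get_image("wrist"); cv2.imwrite("pics/w4.png",im[:,:,::-1])
```

```text
t 9.12 pos [0.6631 0.2547 0.1498] yaw -3.9 tilt 0.35 open 61.8 F [ 0.5 -0.1 -0.9] q [ 0.64  0.47  0.   -0.01 -1.11  0.87]
offset [-223.5  132.5   10.3] turn -3.9
```

View pics/w4.png

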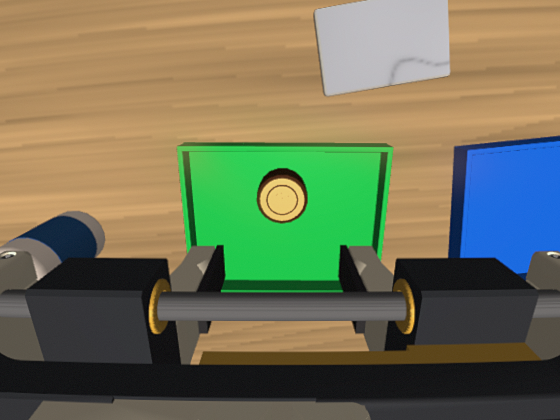

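The dark slice sits flat in the green tray at (282,195). Next is the pale slice.

>>> apply_moves(
  plan=[
    {"offset":[-15,10,0],"turn":0},
    {"offset":[-33,20,0],"turn":0},
    {"offset":[-33,20,0],"turn":0},
    {"offset":[-33,20,0],"turn":0},
    {"offset":[-33,20,0],"turn":0},
    {"offset":[-33,20,0],"turn":0},
    {"offset":[-30,15,0],"turn":0},
    {"offset":[-12,7,0],"turn":-2},
    {"offset":[0,0,0],"turn":-2},
    {"offset":[0,0,0],"turn":0},
  ],
  fingers=87,
)

```text
time_s: 10.42
ee_pos: [0.4193, 0.1307, 0.1374]
ee_rot: [0.004, 1.0, 0.002, -0.012]
force: [0.1, -0.1, -0.1]
opening: 0.996
```

```bash
cat >> h.py <<'E'
def wlook(t,z,f):
    C=cam("wrist"); im=get_image("wrist"); cv2.imwrite(f"pics/{f}.png",im[:,:,::-1])
    for r in cut_out("wrist",t):
        ys,xs=np.nonzero(r["pixels"])
        if len(xs)<20: continue
        P=onplane(C,np.c_[xs,ys],z); print(t,round(r["score"],2),len(xs),[xs.mean().round(),ys.mean().round()],"mean",P.mean(0)[:2].round(4),P.min(0)[:2].round(4),P.max(0)[:2].round(4))
E
python3 - <<'E'
from h import *
go(.431,.138,.006,0)
wlook("pale_slice_mid",.03,"w5")
E
```

```text
t 10.43 pos [0.4193 0.1307 0.1374] yaw 0.2 tilt 1.48 open 87.2 F [ 0.1 -0.1 -0.1] q [ 0.74  0.07 -0.59 -0.01 -0.94  0.84]
offset [ 14.9  -8.4 131. ] turn 0.2
pale_slice_mid 0.69 2443 [np.float64(271.0), np.float64(180.0)] mean [0.4349 0.139 ] [0.4096 0.117 ] [0.4591 0.1618]
pale_slice_mid 0.23 119 [np.float64(557.0), np.float64(163.0)] mean [ 0.4511 -0.1057] [ 0.4411 -0.1106] [ 0.4611 -0.1016]
```

View pics/w5.png

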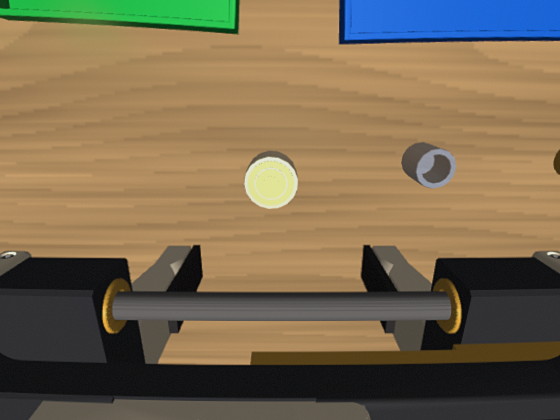

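>>> apply_moves(
  plan=[
    {"offset":[8,-4,10],"turn":0},
    {"offset":[5,-4,20],"turn":0},
    {"offset":[0,0,25],"turn":0},
    {"offset":[0,0,20],"turn":0},
    {"offset":[0,0,10],"turn":0},
    {"offset":[0,0,0],"turn":0},
  ],
)

```text
time_s: 11.28
ee_pos: [0.4348, 0.1402, 0.0458]
ee_rot: [0.005, 1.0, 0.001, -0.013]
force: [0.9, -0.2, 0.2]
opening: 0.992
```

Run:
```python
from h import *
go(.432,.139,.006,0)
```

```text
t 11.28 pos [0.4348 0.1402 0.0458] yaw 0.1 tilt 1.57 open 86.9 F [ 0.9 -0.2  0.2] q [ 0.74  0.23 -0.66 -0.01 -0.71  0.85]
offset [-1.7  0.8 39.9] turn 0.1
```

>>> apply_moves(
  plan=[
    {"offset":[-1,1,15],"turn":0},
    {"offset":[-1,0,15],"turn":0},
    {"offset":[0,0,8],"turn":0},
    {"offset":[0,0,2],"turn":0},
    {"offset":[0,0,0],"turn":0},
  ],
)

```text
time_s: 11.9
ee_pos: [0.4349, 0.141, 0.0073]
ee_rot: [0.004, 1.0, 0.001, -0.01]
force: [-0.7, 0.3, 0.1]
opening: 0.995
```

Run:
```python
from h import *
go(.432,.139,.006,0)
```

```text
t 11.9 pos [0.4349 0.141  0.0073] yaw 0.1 tilt 1.27 open 87.1 F [-0.7  0.3  0.1] q [ 0.74  0.29 -0.7  -0.02 -0.6   0.85]
offset [-2.8  2.   1.4] turn 0.1
```

>>> apply_moves(
  plan=[
    {"offset":[-2.8,2,1.3],"turn":0},
    {"offset":[0,0,0],"turn":0},
    {"offset":[0,0,0],"turn":0},
  ],
)

```text
time_s: 12.28
ee_pos: [0.4324, 0.1392, 0.007]
ee_rot: [0.003, 1.0, 0.001, -0.01]
force: [0.1, 0.0, 0.0]
opening: 0.992
```

>>> apply_moves(
  plan=[
    {"offset":[0,0,0],"turn":0},
    {"offset":[0,0,0],"turn":0},
    {"offset":[0,0,0],"turn":0},
    {"offset":[0,0,0],"turn":0},
    {"offset":[0,0,-10],"turn":0},
    {"offset":[0,0,-25],"turn":0},
    {"offset":[0,0,-30],"turn":0},
    {"offset":[0,0,-30],"turn":0},
    {"offset":[0,0,-10],"turn":0},
    {"offset":[0,0,0],"turn":0},
  ],
  fingers=30,
)

```text
time_s: 13.52
ee_pos: [0.4342, 0.1396, 0.1174]
ee_rot: [0.003, 1.0, 0.001, -0.01]
force: [-0.2, 0.6, -0.5]
opening: 0.521
```

Run:
```python
from h import *
x,y=intray("green",-.032,-.025); print(x,y)
go(x,y,.11,-3.9)
```

```text
0.5953737208106294 0.2337343823303978
t 13.53 pos [0.4342 0.1396 0.1174] yaw 0.1 tilt 1.16 open 45.6 F [-0.2  0.6 -0.5] q [ 0.74  0.12 -0.59 -0.01 -0.89  0.84]
offset [161.5 -93.9   3.7] turn 4.0
```

>>> apply_moves(
  plan=[
    {"offset":[15,-9,0],"turn":0},
    {"offset":[28,-16,0],"turn":0},
    {"offset":[28,-16,0],"turn":0},
    {"offset":[28,-16,0],"turn":0},
    {"offset":[28,-16,0],"turn":0},
    {"offset":[20,-12,0],"turn":0},
    {"offset":[12,-8,0],"turn":2},
    {"offset":[0,0,0],"turn":2},
    {"offset":[0,0,0],"turn":0},
  ],
)

```text
time_s: 14.65
ee_pos: [0.5985, 0.2354, 0.1003]
ee_rot: [0.008, 0.999, -0.037, -0.016]
force: [-0.1, -0.9, 0.4]
opening: 0.517
```

Run:
```python
from h import *
x,y=intray("green",-.032,-.025); print(x,y)
go(x,y,.012,-3.9)
```

```text
0.5953737208106294 0.2337343823303978
t 14.65 pos [0.5985 0.2354 0.1003] yaw -4.2 tilt 2.06 open 45.3 F [-0.1 -0.9  0.4] q [ 0.67  0.43 -0.18 -0.01 -0.99  0.83]
offset [-0.3  0.3 88.3] turn -0.3
```

>>> apply_moves(
  plan=[
    {"offset":[0,0,10],"turn":0},
    {"offset":[0,0,20],"turn":0},
    {"offset":[0,0,20],"turn":0},
    {"offset":[0,0,15],"turn":0},
    {"offset":[0,0,8],"turn":0},
    {"offset":[0,0,0],"turn":0},
  ],
)

```text
time_s: 15.4
ee_pos: [0.594, 0.2332, 0.0251]
ee_rot: [0.008, 0.999, -0.036, -0.015]
force: [-0.5, 0.9, 0.7]
opening: 0.517
```

Run:
```python
from h import *
x,y=intray("green",-.032,-.025); print(x,y)
go(x,y,.012,-3.9)
wlook("green_tray",.004,"w6")
```

```text
0.5953737208106294 0.2337343823303978
t 15.4 pos [0.594  0.2332 0.0251] yaw -4.2 tilt 1.98 open 45.3 F [-0.5  0.9  0.7] q [ 0.67  0.5  -0.26 -0.01 -0.84  0.83]
offset [ 1.7 -0.9 13.1] turn -0.3
green_tray 0.89 74910 [np.float64(229.0), np.float64(138.0)] mean [0.6564 0.2572] [0.5567 0.1458] [0.7172 0.369 ]
```

View pics/w6.png

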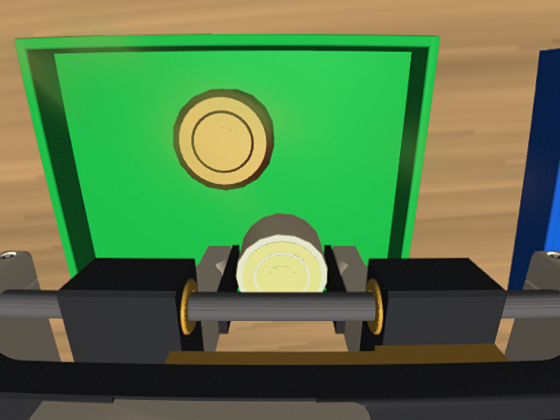

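Both slices are in view: dark at (223,139) and pale, still held, at (283,265). The gap to the right wall is adequate, so I'll lower and release with a small opening.

>>> apply_moves(
  plan=[
    {"offset":[1,-1,7],"turn":0},
    {"offset":[0,0,5],"turn":0},
    {"offset":[0,0,1.5],"turn":0},
    {"offset":[0,0,0],"turn":0},
  ],
)

```text
time_s: 16.0
ee_pos: [0.5966, 0.235, 0.0171]
ee_rot: [0.007, 0.999, -0.035, -0.013]
force: [0.5, 0.2, 0.2]
opening: 0.515
```

Run:
```python
from h import *
x,y=intray("green",-.032,-.025); print(x,y)
go(x,y,.011,-3.9)
```

```text
0.5953737208106294 0.2337343823303978
t 16.0 pos [0.5966 0.235  0.0171] yaw -4.1 tilt 1.67 open 45.2 F [0.5 0.2 0.2] q [ 0.67  0.51 -0.27 -0.01 -0.82  0.83]
offset [-1.   1.3  6.1] turn -0.2
```

>>> apply_moves(
  plan=[
    {"offset":[0,0,5],"turn":0},
    {"offset":[0,0,2],"turn":0},
    {"offset":[0,0,0],"turn":0},
  ],
)

```text
time_s: 16.38
ee_pos: [0.5977, 0.2352, 0.0151]
ee_rot: [0.006, 0.999, -0.035, -0.011]
force: [-0.4, -0.3, -0.5]
opening: 0.515
```

Run:
```python
from h import *
go(.5954,.2337,.011,-3.9)
```

```text
t 16.38 pos [0.5977 0.2352 0.0151] yaw -4.0 tilt 1.47 open 45.1 F [-0.4 -0.3 -0.5] q [ 0.67  0.52 -0.27 -0.01 -0.81  0.83]
offset [-2.1  1.6  4.1] turn -0.1
```

>>> apply_moves(
  plan=[
    {"offset":[0,0,4],"turn":0},
    {"offset":[0,0,0],"turn":0},
  ],
)

```text
time_s: 16.62
ee_pos: [0.5988, 0.2355, 0.0139]
ee_rot: [0.006, 0.999, -0.034, -0.01]
force: [0.0, -0.1, -1.0]
opening: 0.515
```

Run:
```python
from h import *
go(.5954,.2337,.011,-3.9)
```

```text
t 16.62 pos [0.5988 0.2355 0.0139] yaw -3.9 tilt 1.32 open 45.1 F [ 0.  -0.1 -1. ] q [ 0.68  0.52 -0.27 -0.01 -0.8   0.83]
offset [-3.2  2.   3. ] turn 0.0
```

>>> apply_moves(
  plan=[
    {"offset":[-2,1,6],"turn":0},
    {"offset":[0,0,0],"turn":0},
  ],
)

```text
time_s: 16.88
ee_pos: [0.5998, 0.2359, 0.0116]
ee_rot: [0.005, 0.999, -0.033, -0.007]
force: [-0.5, -0.1, 0.0]
opening: 0.514
```

Run:
```python
from h import *
go(.5954,.2337,.011,-3.9)
wlook("green_tray",.004,"w7")
```

```text
t 16.88 pos [0.5998 0.2359 0.0116] yaw -3.8 tilt 0.93 open 45.0 F [-0.5 -0.1  0. ] q [ 0.68  0.52 -0.28 -0.   -0.79  0.83]
offset [-4.3  2.5  0.7] turn 0.1
green_tray 0.77 79481 [np.float64(235.0), np.float64(149.0)] mean [0.6578 0.2562] [0.5349 0.1447] [0.7171 0.369 ]
```

View pics/w7.png

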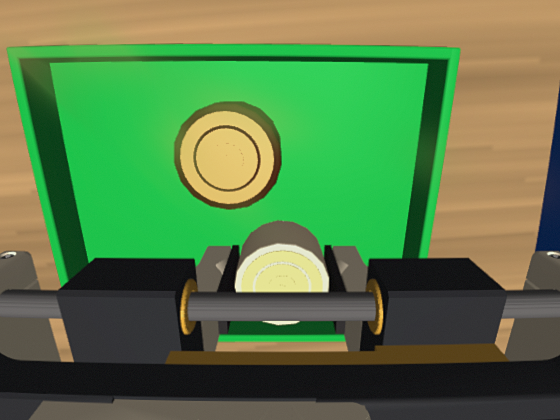

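Pale slice is practically on the floor, between the fingers and just inside the near wall. Release and lift.

>>> apply_moves(
  plan=[
    {"offset":[0,0,0],"turn":0},
    {"offset":[0,0,0],"turn":0},
    {"offset":[0,0,0],"turn":0},
    {"offset":[0,0,-10],"turn":0},
    {"offset":[0,0,-25],"turn":0},
    {"offset":[0,0,-35],"turn":0},
    {"offset":[0,0,-35],"turn":0},
    {"offset":[0,0,-20],"turn":0},
    {"offset":[0,0,0],"turn":0},
  ],
  fingers=57,
)

```text
time_s: 18.1
ee_pos: [0.601, 0.2366, 0.1405]
ee_rot: [0.006, 0.999, -0.033, -0.008]
force: [-0.2, -0.2, 0.4]
opening: 0.651
```

Run:
```python
from h import *
go(.435,.004,.14,0)
wlook("pale_slice_mid",.034,"w8")
```

```text
t 18.1 pos [0.601  0.2366 0.1405] yaw -3.8 tilt 1.12 open 57.1 F [-0.2 -0.2  0.4] q [ 0.68  0.39 -0.15 -0.   -1.05  0.83]
offset [-150.3  243.     5.7] turn -3.8
pale_slice_mid 0.77 2426 [np.float64(280.0), np.float64(198.0)] mean [0.6012 0.2366] [0.5755 0.2139] [0.6263 0.2598]
```

View pics/w8.png

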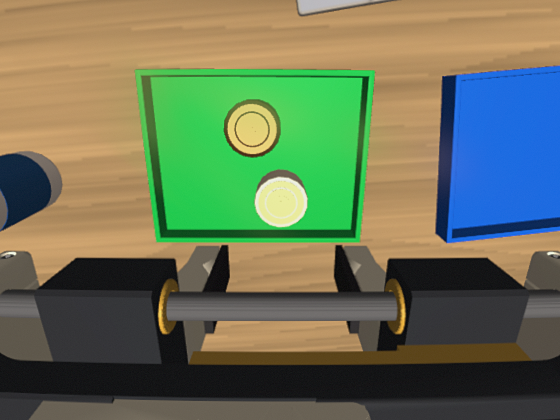

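Both slices lie flat inside the green tray, at (252,128) and (280,198). Next is the steel cup.

>>> apply_moves(
  plan=[
    {"offset":[-12,18,0],"turn":0},
    {"offset":[-21,35,0],"turn":0},
    {"offset":[-21,35,0],"turn":0},
    {"offset":[-21,35,0],"turn":0},
    {"offset":[-21,35,0],"turn":0},
    {"offset":[-21,35,0],"turn":0},
    {"offset":[-20,30,0],"turn":0},
    {"offset":[-12,18,0],"turn":-2},
    {"offset":[0,0,0],"turn":-2},
    {"offset":[0,0,0],"turn":0},
  ],
  fingers=80,
)

```text
time_s: 19.45
ee_pos: [0.4231, -0.0042, 0.1349]
ee_rot: [0.011, 1.0, 0.002, -0.019]
force: [0.5, -0.3, -0.7]
opening: 0.917
```

Run:
```python
from h import *
go(.445,.002,.006,0)
wlook("steel_cup_mid",.036,"w9")
```

```text
t 19.45 pos [ 0.4231 -0.0042  0.1349] yaw 0.2 tilt 2.45 open 80.3 F [ 0.5 -0.3 -0.7] q [ 0.46  0.05 -0.62  0.   -0.94  1.11]
offset [ 26.7  -8.8 127.9] turn 0.2
steel_cup_mid 0.72 1556 [np.float64(270.0), np.float64(168.0)] mean [0.4493 0.0031] [ 0.4302 -0.0127] [0.468  0.0196]
```

View pics/w9.png

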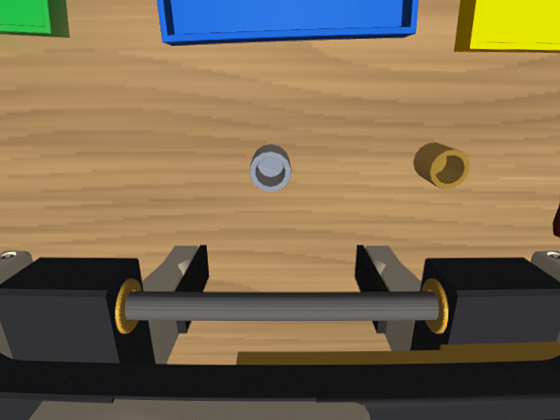

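>>> apply_moves(
  plan=[
    {"offset":[8,-3,5],"turn":0},
    {"offset":[8,-3,5],"turn":0},
    {"offset":[6,-1,5],"turn":0},
    {"offset":[0,0,5],"turn":0},
    {"offset":[0,0,5],"turn":0},
    {"offset":[0,0,5],"turn":0},
  ],
)

```text
time_s: 20.3
ee_pos: [0.4464, 0.0041, 0.1009]
ee_rot: [0.011, 1.0, 0.002, -0.019]
force: [0.4, -0.0, 0.6]
opening: 0.915
```

Run:
```python
from h import *
go(.447,.0032,.006,0)
```

```text
t 20.3 pos [0.4464 0.0041 0.1009] yaw 0.3 tilt 2.56 open 80.1 F [ 0.4 -0.   0.6] q [ 0.46  0.13 -0.62  0.   -0.86  1.12]
offset [ 4.2 -1.2 94.8] turn 0.3
```

>>> apply_moves(
  plan=[
    {"offset":[0,0,-20],"turn":0},
    {"offset":[0,0,-20],"turn":0},
    {"offset":[0,0,-20],"turn":0},
    {"offset":[0,0,-20],"turn":0},
    {"offset":[0,0,0],"turn":0},
  ],
)

```text
time_s: 20.92
ee_pos: [0.448, 0.0052, 0.1816]
ee_rot: [0.011, 1.0, 0.002, -0.02]
force: [-0.5, -1.6, -1.2]
opening: 0.915
```

>>> apply_moves(
  plan=[
    {"offset":[0,0,50],"turn":0},
    {"offset":[0,0,50],"turn":0},
    {"offset":[0,0,0],"turn":0},
  ],
)

```text
time_s: 21.3
ee_pos: [0.4435, 0.0027, 0.0792]
ee_rot: [0.011, 1.0, 0.002, -0.019]
force: [-0.4, -0.3, 0.1]
opening: 0.912
```

Run:
```python
from h import *
go(.447,.0032,.006,0)
```

```text
t 21.3 pos [0.4435 0.0027 0.0792] yaw 0.2 tilt 2.54 open 79.9 F [-0.4 -0.3  0.1] q [ 0.46  0.16 -0.65  0.   -0.8   1.12]
offset [ 6.3 -2.  73. ] turn 0.2
```

>>> apply_moves(
  plan=[
    {"offset":[3,-1,20],"turn":0},
    {"offset":[3,0,25],"turn":0},
    {"offset":[0,0,18],"turn":0},
    {"offset":[0,0,10],"turn":0},
    {"offset":[0,0,0],"turn":0},
  ],
)

```text
time_s: 21.92
ee_pos: [0.4518, 0.0038, 0.0103]
ee_rot: [0.01, 1.0, 0.003, -0.016]
force: [0.5, -0.3, 0.5]
opening: 0.916
```

Run:
```python
from h import *
go(.447,.0032,.007,0)
```

```text
t 21.93 pos [0.4518 0.0038 0.0103] yaw 0.3 tilt 2.15 open 80.2 F [ 0.5 -0.3  0.5] q [ 0.45  0.28 -0.71  0.01 -0.61  1.12]
offset [-4.7  0.5  3.5] turn 0.3
```

>>> apply_moves(
  plan=[
    {"offset":[-5,0.5,3],"turn":0},
    {"offset":[0,0,0],"turn":0},
    {"offset":[0,0,0],"turn":0},
  ],
)

```text
time_s: 22.3
ee_pos: [0.4476, 0.0037, 0.0094]
ee_rot: [0.009, 1.0, 0.003, -0.014]
force: [-0.5, -0.6, -0.3]
opening: 0.914
```

Run:
```python
from h import *
go(.447,.0032,.007,0)
```

```text
t 22.3 pos [0.4476 0.0037 0.0094] yaw 0.4 tilt 1.96 open 80.1 F [-0.5 -0.6 -0.3] q [ 0.46  0.28 -0.72  0.01 -0.6   1.12]
offset [-0.6  0.5  2.4] turn 0.4
```

>>> apply_moves(
  plan=[
    {"offset":[0,0,3],"turn":0},
    {"offset":[0,0,0],"turn":0},
    {"offset":[0,0,0],"turn":0},
    {"offset":[0,0,0],"turn":0},
    {"offset":[0,0,0],"turn":0},
    {"offset":[0,0,0],"turn":0},
  ],
  fingers=20,
)

```text
time_s: 23.05
ee_pos: [0.4478, 0.0037, 0.0065]
ee_rot: [0.009, 1.0, 0.003, -0.014]
force: [-0.1, -0.2, 2.1]
opening: 0.384
```

Run:
```python
from h import *
go(.447,.0032,.007,0)
```

```text
t 23.05 pos [0.4478 0.0037 0.0065] yaw 0.4 tilt 1.94 open 33.6 F [-0.1 -0.2  2.1] q [ 0.46  0.28 -0.73  0.01 -0.59  1.12]
offset [-0.9  0.5 -0.5] turn 0.4
```

>>> apply_moves(
  plan=[
    {"offset":[0,0,-10],"turn":0},
    {"offset":[0,0,-25],"turn":0},
    {"offset":[0,0,-30],"turn":0},
    {"offset":[0,0,-30],"turn":0},
    {"offset":[0,0,-10],"turn":0},
    {"offset":[0,0,0],"turn":0},
  ],
)

```text
time_s: 23.8
ee_pos: [0.45, 0.0055, 0.1163]
ee_rot: [0.009, 1.0, 0.003, -0.014]
force: [0.0, -0.2, -0.8]
opening: 0.385
```

Run:
```python
from h import *
x,y=intray("blue",.030,.025); print(x,y)
go(x,y,.11,2.5)
wlook("steel_cup_mid",.05,"w10")
```

```text
0.6503809619633224 0.01828478716050653
t 23.8 pos [0.45   0.0055 0.1163] yaw 0.4 tilt 1.97 open 33.7 F [ 0.  -0.2 -0.8] q [ 0.46  0.11 -0.6   0.01 -0.89  1.12]
offset [200.6 -11.5   0.3] turn -2.1
steel_cup_mid 0.64 3654 [np.float64(281.0), np.float64(265.0)] mean [0.4071 0.0045] [ 0.3509 -0.0251] [0.4376 0.0328]
```

View pics/w10.png

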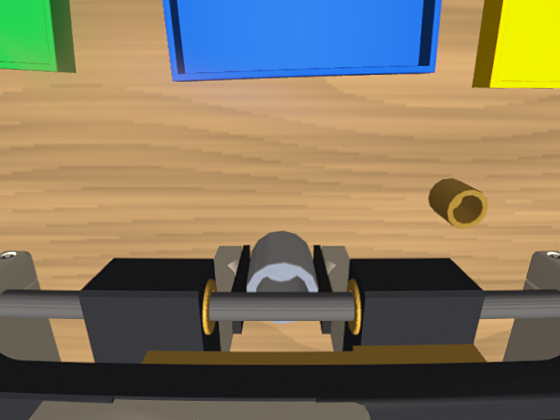

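The steel cup is held at (281,265). Moving to the blue tray with slower rows.

>>> apply_moves(
  plan=[
    {"offset":[10,-1,0],"turn":0},
    {"offset":[22,-1,0],"turn":0},
    {"offset":[22,-1,0],"turn":0},
    {"offset":[22,-1,0],"turn":0},
    {"offset":[22,-1,0],"turn":0},
    {"offset":[22,-1,0],"turn":0},
    {"offset":[22,-1,0],"turn":0},
    {"offset":[22,-1,0],"turn":0},
    {"offset":[22,-1,0],"turn":0},
    {"offset":[10,-1,0],"turn":-2},
  ],
)

```text
time_s: 25.15
ee_pos: [0.6517, 0.0149, 0.0931]
ee_rot: [0.013, 0.999, 0.021, -0.025]
force: [-0.5, -0.4, -1.0]
opening: 0.387
```

Run:
```python
from h import *
x,y=intray("blue",.030,.025); print(x,y)
go(x,y,.011,2.5)
```

```text
0.6503809619633224 0.01828478716050653
t 25.15 pos [0.6517 0.0149 0.0931] yaw 2.4 tilt 3.22 open 33.9 F [-0.5 -0.4 -1. ] q [ 0.33  0.46 -0.17  0.01 -1.    1.28]
offset [ 3.  -5.4 82. ] turn -0.1
```

>>> apply_moves(
  plan=[
    {"offset":[1,-2,30],"turn":0},
    {"offset":[0,-1,30],"turn":0},
    {"offset":[0,0,0],"turn":0},
  ],
)

```text
time_s: 25.52
ee_pos: [0.6506, 0.0156, 0.0264]
ee_rot: [0.014, 0.999, 0.021, -0.028]
force: [-0.0, -0.3, -1.0]
opening: 0.384
```

Run:
```python
from h import *
x,y=intray("blue",.030,.025); print(x,y)
go(x,y,.011,2.5)
wlook("steel_cup_mid",.05,"w11")
```

```text
0.6503809619633224 0.01828478716050653
t 25.52 pos [0.6506 0.0156 0.0264] yaw 2.4 tilt 3.55 open 33.6 F [-0.  -0.3 -1. ] q [ 0.33  0.53 -0.22  0.01 -0.88  1.28]
offset [ 0.7 -3.1 15.3] turn -0.1
steel_cup_mid 0.97 3660 [np.float64(281.0), np.float64(265.0)] mean [0.6616 0.0171] [ 0.6279 -0.0015] [0.6794 0.0335]
```

View pics/w11.png

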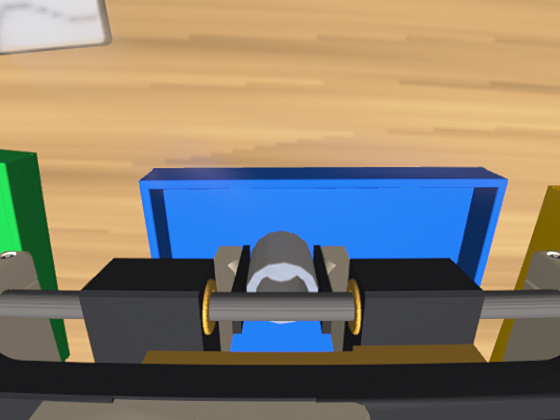

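>>> apply_moves(
  plan=[
    {"offset":[1,-2,8],"turn":0},
    {"offset":[0,0,5],"turn":0},
    {"offset":[0,0,3],"turn":0},
    {"offset":[0,0,0],"turn":0},
  ],
)

```text
time_s: 26.12
ee_pos: [0.6549, 0.0183, 0.0154]
ee_rot: [0.013, 0.999, 0.022, -0.023]
force: [1.2, 0.4, -0.8]
opening: 0.382
```

Run:
```python
from h import *
x,y=intray("blue",.030,.025); print(x,y)
go(x,y,.0105,2.5)
```

```text
0.6503809619633224 0.01828478716050653
t 26.12 pos [0.6549 0.0183 0.0154] yaw 2.5 tilt 3.02 open 33.4 F [ 1.2  0.4 -0.8] q [ 0.33  0.54 -0.23  0.01 -0.85  1.27]
offset [-4.3 -0.4  5.1] turn -0.0
```

>>> apply_moves(
  plan=[
    {"offset":[-1,0,5],"turn":0},
    {"offset":[-1,0,5],"turn":0},
    {"offset":[0,0,5],"turn":0},
    {"offset":[0,0,0],"turn":0},
  ],
)

```text
time_s: 26.62
ee_pos: [0.6555, 0.0182, 0.0097]
ee_rot: [0.013, 0.999, 0.023, -0.018]
force: [-0.2, 0.1, -1.6]
opening: 0.384
```

Run:
```python
from h import *
x,y=intray("blue",.030,.025); print(x,y)
go(x,y,.0105,2.5)
```

```text
0.6503809619633224 0.01828478716050653
t 26.62 pos [0.6555 0.0182 0.0097] yaw 2.6 tilt 2.58 open 33.6 F [-0.2  0.1 -1.6] q [ 0.33  0.55 -0.24  0.02 -0.83  1.27]
offset [-5.2 -0.3 -0.6] turn 0.1
```

>>> apply_moves(
  plan=[
    {"offset":[0,0,0],"turn":0},
    {"offset":[0,0,0],"turn":0},
    {"offset":[0,0,0],"turn":0},
    {"offset":[0,0,-15],"turn":0},
    {"offset":[0,0,-40],"turn":0},
    {"offset":[0,0,-45],"turn":0},
    {"offset":[0,0,-20],"turn":0},
    {"offset":[0,0,0],"turn":0},
  ],
  fingers=50,
)

```text
time_s: 27.62
ee_pos: [0.6603, 0.0212, 0.1354]
ee_rot: [0.013, 0.999, 0.023, -0.019]
force: [0.2, -0.3, -0.0]
opening: 0.568
```

Run:
```python
from h import *
go(.443,-.141,.14,0)
wlook("steel_cup_mid",.04,"w12")
```

```text
t 27.62 pos [0.6603 0.0212 0.1354] yaw 2.7 tilt 2.62 open 49.7 F [ 0.2 -0.3 -0. ] q [ 0.34  0.42 -0.11  0.02 -1.08  1.27]
offset [-224.6  151.8    7.8] turn 2.7
steel_cup_mid 0.65 1555 [np.float64(281.0), np.float64(203.0)] mean [0.6584 0.0191] [0.6376 0.0024] [0.6788 0.035 ]
```

View pics/w12.png

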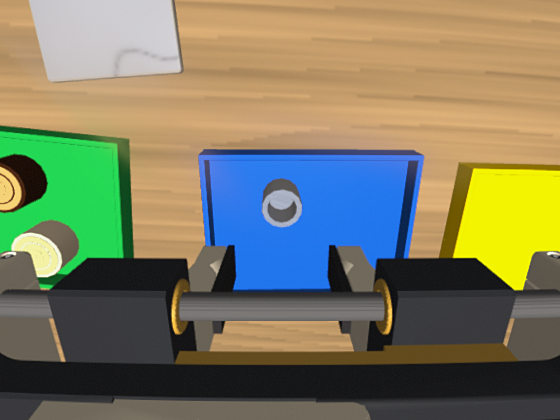

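The steel cup stands upright in the blue tray at (281,203). Next is the brass cup, using fewer, bigger rows to limit the drift in tilt.

>>> apply_moves(
  plan=[
    {"offset":[-55,38,0],"turn":0},
    {"offset":[-56,38,0],"turn":0},
    {"offset":[-56,38,0],"turn":0},
    {"offset":[-45,38,-10],"turn":2.5},
    {"offset":[0,0,0],"turn":0},
  ],
  fingers=80,
)

```text
time_s: 28.35
ee_pos: [0.4575, -0.135, 0.1491]
ee_rot: [0.015, 1.0, 0.001, -0.026]
force: [0.6, -0.0, -0.3]
opening: 0.912
```

Run:
```python
from h import *
go(.448,-.1415,.007,0)
wlook("brass_cup_mid",.036,"w13")
```

```text
t 28.35 pos [ 0.4575 -0.135   0.1491] yaw 0.1 tilt 3.46 open 79.9 F [ 0.6 -0.  -0.3] q [ 0.15  0.13 -0.5   0.03 -1.    1.41]
offset [ -2.    2.2 142.6] turn 0.1
brass_cup_mid 0.87 1356 [np.float64(287.0), np.float64(196.0)] mean [ 0.4534 -0.1432] [ 0.4327 -0.1606] [ 0.4735 -0.1272]
```

View pics/w13.png

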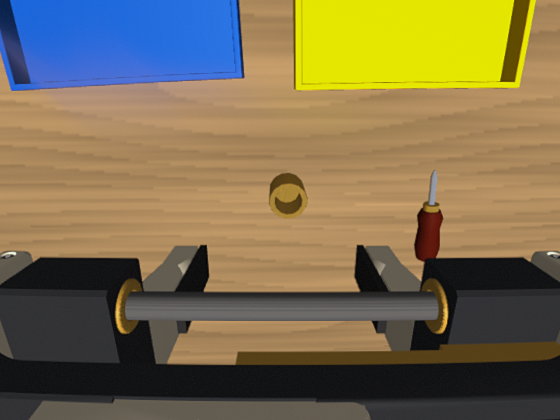

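>>> apply_moves(
  plan=[
    {"offset":[-2,4,45],"turn":0},
    {"offset":[0,2,45],"turn":0},
    {"offset":[0,0,20],"turn":0},
    {"offset":[0,0,0],"turn":0},
  ],
)

```text
time_s: 28.95
ee_pos: [0.4558, -0.1408, 0.034]
ee_rot: [0.015, 1.0, 0.005, -0.027]
force: [0.0, 0.1, 0.3]
opening: 0.915
```

Run:
```python
from h import *
go(.449,-.1435,.007,0)
wlook("brass_cup_mid",.036,"w14")
```

```text
t 28.95 pos [ 0.4558 -0.1408  0.034 ] yaw 0.5 tilt 3.53 open 80.2 F [0.  0.1 0.3] q [ 0.13  0.28 -0.64  0.04 -0.71  1.42]
offset [-5.4  1.8 27.4] turn 0.5
brass_cup_mid 0.93 3692 [np.float64(287.0), np.float64(258.0)] mean [ 0.4576 -0.1433] [ 0.4365 -0.1604] [ 0.4802 -0.1276]
brass_cup_mid 0.62 16975 [np.float64(105.0), np.float64(39.0)] mean [ 0.5635 -0.0644] [ 0.5465 -0.1115] [ 0.5792 -0.0148]
brass_cup_mid 0.57 24547 [np.float64(429.0), np.float64(46.0)] mean [ 0.5622 -0.204 ] [ 0.5415 -0.2701] [ 0.583 -0.146]
```

View pics/w14.png

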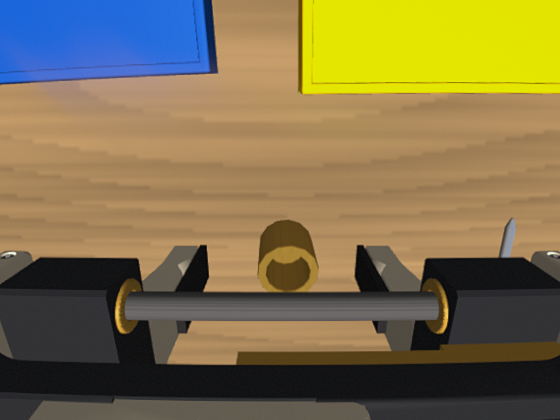

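>>> apply_moves(
  plan=[
    {"offset":[-3,2,12],"turn":0},
    {"offset":[-2,1,12],"turn":0},
    {"offset":[0,0,2],"turn":0},
    {"offset":[0,0,0],"turn":0},
  ],
)

```text
time_s: 29.55
ee_pos: [0.4524, -0.1444, 0.0102]
ee_rot: [0.015, 1.0, 0.005, -0.023]
force: [-0.7, 0.1, 0.2]
opening: 0.91
```

Run:
```python
from h import *
go(.4505,-.1437,.007,0)
```

```text
t 29.55 pos [ 0.4524 -0.1444  0.0102] yaw 0.5 tilt 3.15 open 79.7 F [-0.7  0.1  0.2] q [ 0.13  0.32 -0.67  0.04 -0.63  1.42]
offset [-1.7 -0.8  3.3] turn 0.5
```

>>> apply_moves(
  plan=[
    {"offset":[-1.5,-0.5,4],"turn":0.5},
    {"offset":[0,0,3],"turn":0},
    {"offset":[0,0,0],"turn":0},
  ],
)

```text
time_s: 29.92
ee_pos: [0.4509, -0.1441, 0.0033]
ee_rot: [0.015, 1.0, 0.0, -0.022]
force: [-0.7, 0.7, -0.6]
opening: 0.911
```

Run:
```python
from h import *
go(.4505,-.1437,.007,0)
```

```text
t 29.93 pos [ 0.4509 -0.1441  0.0033] yaw -0.0 tilt 3.09 open 79.8 F [-0.7  0.7 -0.6] q [ 0.13  0.33 -0.68  0.04 -0.61  1.41]
offset [-0.6 -0.3 -3.6] turn -0.0
```

Nothing touched; 3 mm is a bit low, so back up 3 and grip.

>>> apply_moves(
  plan=[
    {"offset":[0,0,-3.5],"turn":0},
    {"offset":[0,0,0],"turn":0},
  ],
)

```text
time_s: 30.18
ee_pos: [0.4513, -0.144, 0.0073]
ee_rot: [0.015, 1.0, 0.0, -0.022]
force: [0.3, 0.3, 0.0]
opening: 0.918
```

>>> apply_moves(
  plan=[
    {"offset":[0,0,0],"turn":0},
    {"offset":[0,0,0],"turn":0},
    {"offset":[0,0,0],"turn":0},
    {"offset":[0,0,0],"turn":0},
    {"offset":[0,0,0],"turn":0},
  ],
  fingers=20,
)

```text
time_s: 30.8
ee_pos: [0.4514, -0.144, 0.0074]
ee_rot: [0.015, 1.0, 0.0, -0.022]
force: [-0.3, 0.8, -0.3]
opening: 0.403
```

>>> apply_moves(
  plan=[
    {"offset":[0,0,-10],"turn":0},
    {"offset":[0,0,-35],"turn":0},
    {"offset":[0,0,-40],"turn":0},
    {"offset":[0,0,-25],"turn":0},
    {"offset":[0,0,0],"turn":0},
  ],
)

```text
time_s: 31.42
ee_pos: [0.456, -0.1405, 0.1227]
ee_rot: [0.015, 1.0, 0.0, -0.022]
force: [-0.3, 0.4, -1.1]
opening: 0.369
```

Run:
```python
from h import *
x,y=intray("blue",-.030,-.025); print(x,y)
go(x,y,.11,2.5)
```

```text
0.5926190380366777 -0.03428478716050653
t 31.43 pos [ 0.456  -0.1405  0.1227] yaw -0.0 tilt 3.09 open 32.4 F [-0.3  0.4 -1.1] q [ 0.14  0.15 -0.54  0.03 -0.92  1.42]
offset [ 137.1 -106.4    3.3] turn -2.5
```

Run:
```python
from h import *
wlook("brass_cup_mid",.15,"w15"); im=get_image("scene"); cv2.imwrite("pics/s15.png",cv2.resize(im[100:330,130:400,::-1],None,fx=2.5,fy=2.5))
```

```text
(no output)
```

View pics/w15.png

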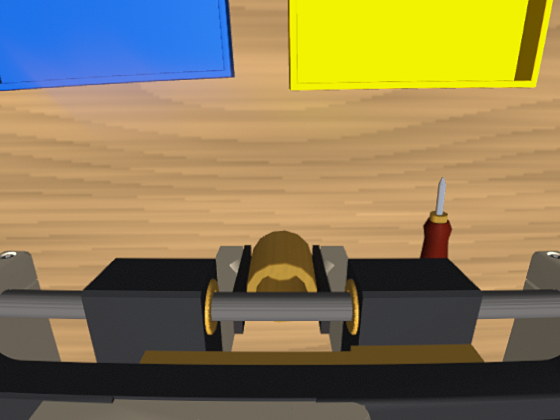

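View pics/s15.png

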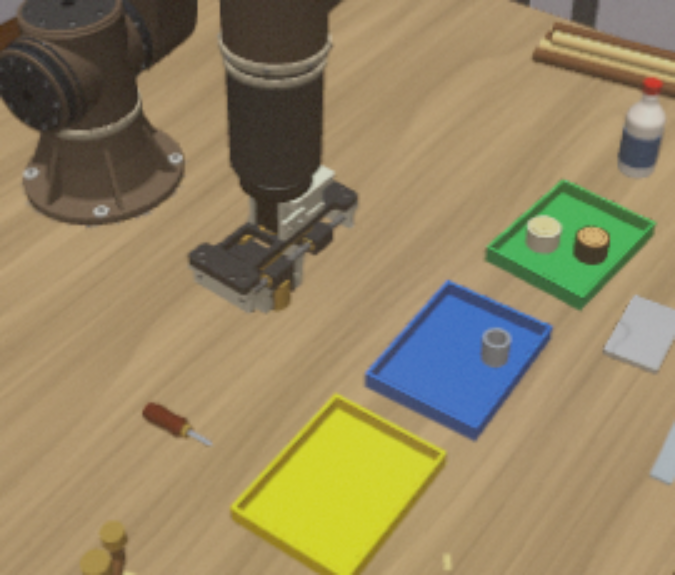

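The brass cup is held at (281,265) and the steel cup stands in the blue tray. Moving there.

>>> apply_moves(
  plan=[
    {"offset":[45,-35,-4],"turn":0},
    {"offset":[46,-35,-4],"turn":0},
    {"offset":[45,-35,0],"turn":-2.5},
    {"offset":[0,0,0],"turn":0},
  ],
)

```text
time_s: 32.08
ee_pos: [0.5904, -0.0335, 0.1122]
ee_rot: [0.015, 0.999, 0.021, -0.03]
force: [-0.6, -0.0, -0.7]
opening: 0.37
```

Run:
```python
from h import *
x,y=intray("blue",-.030,-.025); print(x,y)
go(x,y,.011,2.5)
```

```text
0.5926190380366777 -0.03428478716050653
t 32.08 pos [ 0.5904 -0.0335  0.1122] yaw 2.4 tilt 3.82 open 32.4 F [-0.6 -0.  -0.7] q [ 0.28  0.35 -0.29  0.02 -1.    1.32]
offset [  8.2  -2.1 100.9] turn -0.1
```

>>> apply_moves(
  plan=[
    {"offset":[4,-2,35],"turn":0},
    {"offset":[5,0,35],"turn":0},
    {"offset":[0,0,14],"turn":0},
    {"offset":[0,0,0],"turn":0},
  ],
)

```text
time_s: 32.58
ee_pos: [0.5909, -0.0348, 0.0218]
ee_rot: [0.016, 0.999, 0.021, -0.034]
force: [0.2, 0.7, -0.9]
opening: 0.374
```

Run:
```python
from h import *
x,y=intray("blue",-.030,-.025); print(x,y)
go(x,y,.011,2.5)
wlook("brass_cup_mid",.05,"w16")
```

```text
0.5926190380366777 -0.03428478716050653
t 32.58 pos [ 0.5909 -0.0348  0.0218] yaw 2.4 tilt 4.28 open 32.8 F [ 0.2  0.7 -0.9] q [ 0.28  0.46 -0.36  0.02 -0.82  1.32]
offset [ 2.4 -0.8 10.6] turn -0.1
brass_cup_mid 0.81 3537 [np.float64(281.0), np.float64(264.0)] mean [ 0.6057 -0.0328] [ 0.5911 -0.0495] [ 0.6225 -0.0176]
```

View pics/w16.png

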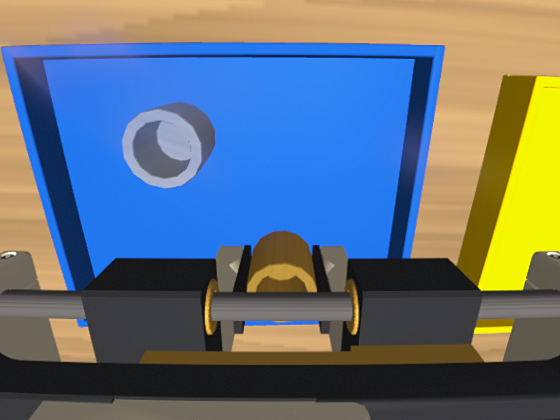

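>>> apply_moves(
  plan=[
    {"offset":[4,-1,5],"turn":0},
    {"offset":[1,0,5],"turn":0},
    {"offset":[0,0,4],"turn":0},
    {"offset":[0,0,4],"turn":0},
    {"offset":[0,0,0],"turn":0},
  ],
)

```text
time_s: 33.3
ee_pos: [0.5999, -0.0335, 0.0129]
ee_rot: [0.016, 0.999, 0.023, -0.027]
force: [-0.5, 0.4, -0.7]
opening: 0.374
```

Run:
```python
from h import *
x,y=intray("blue",-.030,-.025); print(x,y)
go(x,y,.011,2.5)
```

```text
0.5926190380366777 -0.03428478716050653
t 33.3 pos [ 0.5999 -0.0335  0.0129] yaw 2.5 tilt 3.64 open 32.7 F [-0.5  0.4 -0.7] q [ 0.28  0.48 -0.36  0.02 -0.79  1.32]
offset [-7.2  0.4  2.3] turn 0.0
```

>>> apply_moves(
  plan=[
    {"offset":[-1,0,4],"turn":0},
    {"offset":[-1,0,4],"turn":0},
    {"offset":[0,0,0],"turn":0},
  ],
)

```text
time_s: 33.67
ee_pos: [0.6009, -0.0334, 0.0119]
ee_rot: [0.016, 0.999, 0.024, -0.023]
force: [-0.8, 0.1, -1.6]
opening: 0.372
```

Run:
```python
from h import *
go(.5926,-.0343,.011,2.5)
```

```text
t 33.67 pos [ 0.6009 -0.0334  0.0119] yaw 2.7 tilt 3.25 open 32.6 F [-0.8  0.1 -1.6] q [ 0.28  0.48 -0.37  0.03 -0.78  1.32]
offset [-8.3  0.5  1.3] turn 0.2
```

The tilt and height match the grasp, so the cup stands flat. Release.

>>> apply_moves(
  plan=[
    {"offset":[0,0,0],"turn":0},
    {"offset":[0,0,0],"turn":0},
    {"offset":[0,0,0],"turn":0},
    {"offset":[0,0,-12],"turn":0},
    {"offset":[0,0,-35],"turn":0},
    {"offset":[0,0,-50],"turn":0},
    {"offset":[0,0,-20],"turn":0},
    {"offset":[0,0,0],"turn":0},
  ],
  fingers=46,
)

```text
time_s: 34.67
ee_pos: [0.6063, -0.0297, 0.1327]
ee_rot: [0.016, 0.999, 0.024, -0.024]
force: [-0.1, -0.3, -0.7]
opening: 0.521
```

Run:
```python
from h import *
go(.405,-.287,.15,0)
wlook("brass_cup_mid",.04,"w17")
```

```text
t 34.67 pos [ 0.6063 -0.0297  0.1327] yaw 2.7 tilt 3.37 open 45.7 F [-0.1 -0.3 -0.7] q [ 0.29  0.35 -0.24  0.02 -1.04  1.32]
offset [-213.8  247.6    1.2] turn 2.7
brass_cup_mid 0.96 1620 [np.float64(282.0), np.float64(204.0)] mean [ 0.6029 -0.0326] [ 0.5817 -0.0496] [ 0.6244 -0.0166]
```

View pics/w17.png

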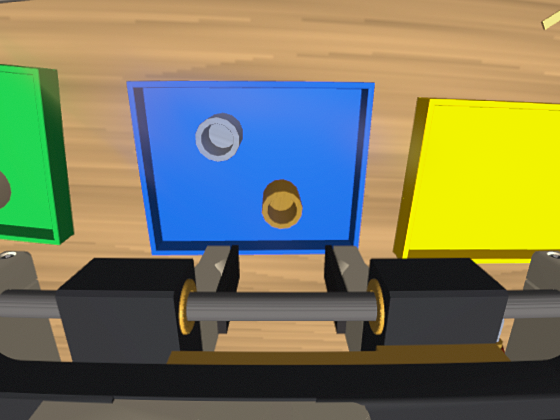

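Both cups stand upright at (218,138) and (282,205). Next is the awl.

>>> apply_moves(
  plan=[
    {"offset":[-45,50,-5],"turn":0},
    {"offset":[-45,50,-5],"turn":0},
    {"offset":[-45,50,0],"turn":0},
    {"offset":[-40,50,0],"turn":0},
    {"offset":[-35,46,0],"turn":0},
    {"offset":[0,0,0],"turn":0},
  ],
  fingers=70,
)

```text
time_s: 35.52
ee_pos: [0.4095, -0.2763, 0.1515]
ee_rot: [0.016, 0.999, 0.025, -0.033]
force: [0.6, -0.9, -0.8]
opening: 0.798
```

Run:
```python
from h import *
go(.40,-.286,.007,4)
wlook("awl_mid",.012,"w18")
```

```text
t 35.52 pos [ 0.4095 -0.2763  0.1515] yaw 2.8 tilt 4.21 open 69.9 F [ 0.6 -0.9 -0.8] q [-0.16  0.15 -0.48  0.05 -1.    1.75]
offset [ -0.4   4.8 145.1] turn -1.2
awl_mid 0.66 1574 [np.float64(289.0), np.float64(180.0)] mean [ 0.4103 -0.2873] [ 0.3726 -0.3003] [ 0.4678 -0.2754]
```

View pics/w18.png

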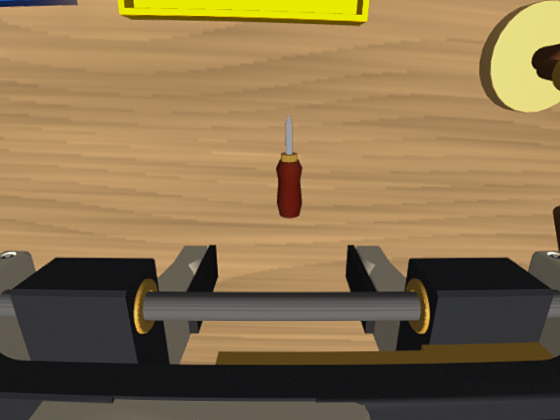

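The awl lies straight along the tool's x, tip (289,115) and butt (290,217), so handle mid is about (0.403, -0.287). I'll descend.

>>> apply_moves(
  plan=[
    {"offset":[2,4,45],"turn":0},
    {"offset":[2,1,45],"turn":0},
    {"offset":[0,0,22],"turn":0},
    {"offset":[0,0,0],"turn":0},
  ],
)

```text
time_s: 36.12
ee_pos: [0.4119, -0.2803, 0.0353]
ee_rot: [0.016, 0.999, 0.029, -0.033]
force: [0.1, -0.2, 0.4]
opening: 0.801
```

Run:
```python
from h import *
go(.403,-.287,.004,3)
wlook("awl_mid",.012,"w19")
```

```text
t 36.12 pos [ 0.4119 -0.2803  0.0353] yaw 3.2 tilt 4.22 open 70.2 F [ 0.1 -0.2  0.4] q [-0.17  0.31 -0.61  0.07 -0.71  1.74]
offset [-7.1  5.2 32. ] turn 0.2
awl_mid 0.89 3684 [np.float64(292.0), np.float64(236.0)] mean [ 0.413  -0.2871] [ 0.3737 -0.3011] [ 0.47   -0.2743]
```

View pics/w19.png

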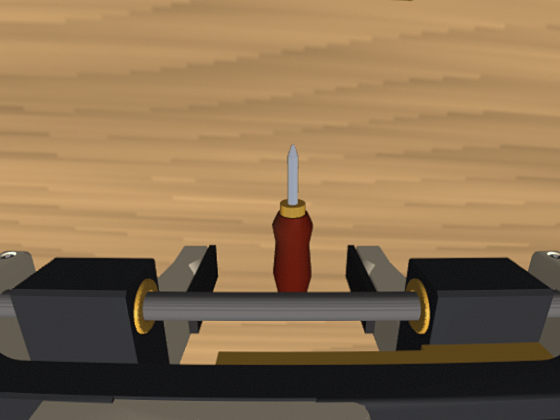

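>>> apply_moves(
  plan=[
    {"offset":[-4,4,15],"turn":0},
    {"offset":[-3,2,12],"turn":0},
    {"offset":[-1,0,4],"turn":0},
    {"offset":[0,0,0],"turn":0},
  ],
)

```text
time_s: 36.72
ee_pos: [0.4078, -0.2883, 0.0097]
ee_rot: [0.018, 0.999, 0.03, -0.028]
force: [-0.2, -0.2, -0.3]
opening: 0.8
```

Run:
```python
from h import *
go(.404,-.287,.004,3)
wlook("awl_mid",.012,"w20")
```

```text
t 36.73 pos [ 0.4078 -0.2883  0.0097] yaw 3.4 tilt 3.78 open 70.1 F [-0.2 -0.2 -0.3] q [-0.18  0.34 -0.64  0.08 -0.63  1.75]
offset [-3.4 -1.7  5.8] turn 0.4
awl_mid 0.66 4025 [np.float64(281.0), np.float64(239.0)] mean [ 0.4205 -0.2866] [ 0.3882 -0.3004] [ 0.4696 -0.2742]
```

View pics/w20.png

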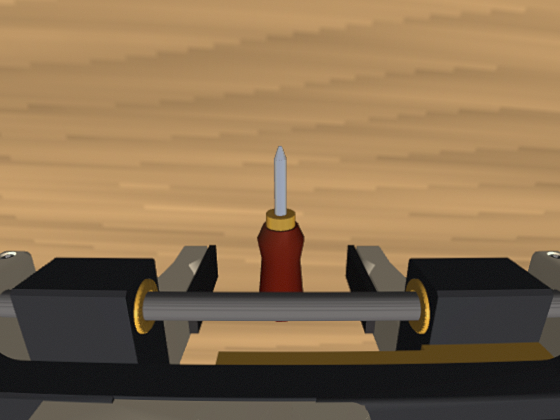

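Centred between the fingers at (281,260). A little further down, then grip.

>>> apply_moves(
  plan=[
    {"offset":[-3,-0.5,4],"turn":0},
    {"offset":[0,0,2],"turn":0},
    {"offset":[0,0,0],"turn":0},
  ],
)

```text
time_s: 37.2
ee_pos: [0.405, -0.2883, 0.0043]
ee_rot: [0.018, 0.999, 0.03, -0.027]
force: [1.2, 0.9, 0.7]
opening: 0.796
```

>>> apply_moves(
  plan=[
    {"offset":[0,0,0],"turn":0},
    {"offset":[0,0,0],"turn":0},
    {"offset":[0,0,0],"turn":0},
    {"offset":[0,0,0],"turn":0},
    {"offset":[0,0,0],"turn":0},
    {"offset":[0,0,0],"turn":0},
  ],
  fingers=10,
  grip_force=25,
)

```text
time_s: 37.95
ee_pos: [0.4051, -0.2883, 0.0044]
ee_rot: [0.018, 0.999, 0.03, -0.027]
force: [-0.6, -0.0, 1.5]
opening: 0.275
```

Run:
```python
from h import *
go(.404,-.287,.004,3)
```

```text
t 37.95 pos [ 0.4051 -0.2883  0.0044] yaw 3.4 tilt 3.72 open 24.1 F [-0.6 -0.   1.5] q [-0.18  0.35 -0.65  0.08 -0.61  1.75]
offset [-1.  -1.4  0.4] turn 0.4
```

>>> apply_moves(
  plan=[
    {"offset":[0,0,-10],"turn":0},
    {"offset":[0,0,-35],"turn":0},
    {"offset":[0,0,-40],"turn":0},
    {"offset":[0,0,-20],"turn":0},
    {"offset":[0,0,0],"turn":0},
  ],
)

```text
time_s: 38.58
ee_pos: [0.4105, -0.284, 0.1141]
ee_rot: [0.018, 0.999, 0.03, -0.027]
force: [0.2, -0.0, -0.6]
opening: 0.273
```

Run:
```python
from h import *
x,y=intray("yellow",-.018,0); print(x,y)
go(x,y,.1,1.8)
wlook("awl_mid",.11,"w21")
```

```text
0.5995088819134169 -0.2430653936634063
t 38.58 pos [ 0.4105 -0.284   0.1141] yaw 3.4 tilt 3.72 open 23.9 F [ 0.2 -0.  -0.6] q [-0.17  0.19 -0.53  0.06 -0.9   1.77]
offset [191.6 -29.8   2.6] turn 1.6
awl_mid 0.71 4267 [np.float64(281.0), np.float64(239.0)] mean [ 0.4199 -0.283 ] [ 0.3625 -0.2977] [ 0.4735 -0.2698]
```

View pics/w21.png

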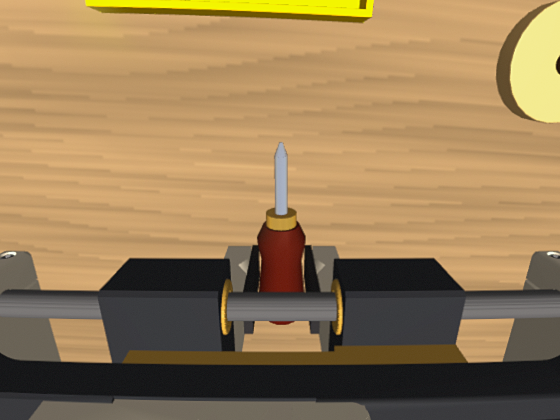

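The awl is held square by the handle at (281,260), spike forward. Moving to the yellow tray.

>>> apply_moves(
  plan=[
    {"offset":[48,-7,-4],"turn":0},
    {"offset":[48,-7,-4],"turn":0},
    {"offset":[48,-7,-4],"turn":0},
    {"offset":[44,-7,0],"turn":1.5},
    {"offset":[0,0,0],"turn":0},
  ],
)

```text
time_s: 39.3
ee_pos: [0.5961, -0.2427, 0.104]
ee_rot: [0.017, 0.999, 0.015, -0.034]
force: [-1.5, -0.6, -1.6]
opening: 0.274
```

Run:
```python
from h import *
x,y=intray("yellow",-.018,0); print(x,y)
go(x,y,.010,1.8)
```

```text
0.5995088819134169 -0.2430653936634063
t 39.3 pos [ 0.5961 -0.2427  0.104 ] yaw 1.7 tilt 4.35 open 24.0 F [-1.5 -0.6 -1.6] q [-0.06  0.43 -0.19  0.05 -1.01  1.64]
offset [ 9.9 -2.6 93.5] turn -0.1
```

>>> apply_moves(
  plan=[
    {"offset":[5,-1,35],"turn":0},
    {"offset":[5,-1,32],"turn":0},
    {"offset":[0,0,10],"turn":0},
    {"offset":[0,0,0],"turn":0},
  ],
)

```text
time_s: 39.8
ee_pos: [0.5968, -0.2431, 0.0203]
ee_rot: [0.016, 0.999, 0.015, -0.038]
force: [1.1, -0.4, -0.3]
opening: 0.274
```

Run:
```python
from h import *
x,y=intray("yellow",-.018,0); print(x,y)
go(x,y,.009,1.8)
wlook("awl_mid",.11,"w22")
```

```text
0.5995088819134169 -0.2430653936634063
t 39.8 pos [ 0.5968 -0.2431  0.0203] yaw 1.7 tilt 4.74 open 24.0 F [ 1.1 -0.4 -0.3] q [-0.06  0.53 -0.26  0.05 -0.86  1.63]
offset [ 3.5 -0.3 11. ] turn -0.1
awl_mid 0.97 4545 [np.float64(281.0), np.float64(239.0)] mean [ 0.6579 -0.2379] [ 0.6348 -0.2435] [ 0.6792 -0.2326]
```

View pics/w22.png

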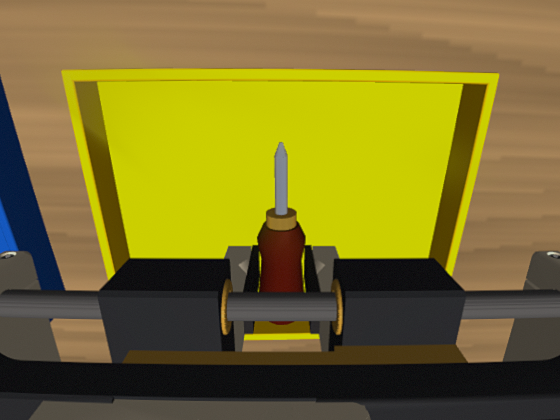

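The awl is centred in the tray. The tip at (281,142) is well short of the far wall and the butt is clear of the near wall. Lowering.

>>> apply_moves(
  plan=[
    {"offset":[3,0,6],"turn":0},
    {"offset":[1,0,4],"turn":0},
    {"offset":[0,0,4],"turn":0},
    {"offset":[0,0,0],"turn":0},
  ],
)

```text
time_s: 40.4
ee_pos: [0.6027, -0.2438, 0.0095]
ee_rot: [0.017, 0.999, 0.015, -0.034]
force: [-0.6, -0.4, -0.8]
opening: 0.274
```

Run:
```python
from h import *
go(.5995,-.243,.0085,1.8)
```

```text
t 40.4 pos [ 0.6027 -0.2438  0.0095] yaw 1.7 tilt 4.38 open 24.0 F [-0.6 -0.4 -0.8] q [-0.06  0.55 -0.26  0.05 -0.83  1.63]
offset [-3.1 -0.9  1.2] turn -0.1
```

>>> apply_moves(
  plan=[
    {"offset":[0,0,3],"turn":0},
    {"offset":[0,0,0],"turn":0},
  ],
)

```text
time_s: 40.65
ee_pos: [0.6034, -0.244, 0.009]
ee_rot: [0.017, 0.999, 0.016, -0.033]
force: [-0.4, 0.5, -0.9]
opening: 0.273
```

>>> apply_moves(
  plan=[
    {"offset":[0,0,0],"turn":0},
    {"offset":[0,0,0],"turn":0},
    {"offset":[0,0,0],"turn":0},
    {"offset":[0,0,-12],"turn":0},
    {"offset":[0,0,-35],"turn":0},
    {"offset":[0,0,-50],"turn":0},
    {"offset":[0,0,-40],"turn":0},
    {"offset":[0,0,0],"turn":0},
  ],
  fingers=40,
)

```text
time_s: 41.65
ee_pos: [0.6132, -0.2394, 0.1524]
ee_rot: [0.017, 0.999, 0.016, -0.033]
force: [-0.1, -0.1, -0.4]
opening: 0.454
```

Run:
```python
from h import *
go(.5,-.2,.2,1.8)
wlook("awl_mid",.016,"w23")
for n in ["top","scene"]:
    im=get_image(n); cv2.imwrite(f"pics/{n}23.png",im[:,:,::-1])
a=cv2.imread("pics/top23.png")[90:270,80:480]; cv2.imwrite("pics/top23c.png",cv2.resize(a,None,fx=2,fy=2,interpolation=cv2.INTER_CUBIC))
a=cv2.imread("pics/scene23.png")[110:350,150:450]; cv2.imwrite("pics/scene23c.png",cv2.resize(a,None,fx=2.5,fy=2.5,interpolation=cv2.INTER_CUBIC))
```

```text
t 41.65 pos [ 0.6132 -0.2394  0.1524] yaw 1.8 tilt 4.31 open 39.8 F [-0.1 -0.1 -0.4] q [-0.05  0.41 -0.1   0.04 -1.12  1.64]
offset [-114.8  -41.5  -41.4] turn -0.0
awl_mid 0.6 1775 [np.float64(281.0), np.float64(184.0)] mean [ 0.6107 -0.2433] [ 0.5697 -0.2564] [ 0.668 -0.231]
```

View pics/w23.png

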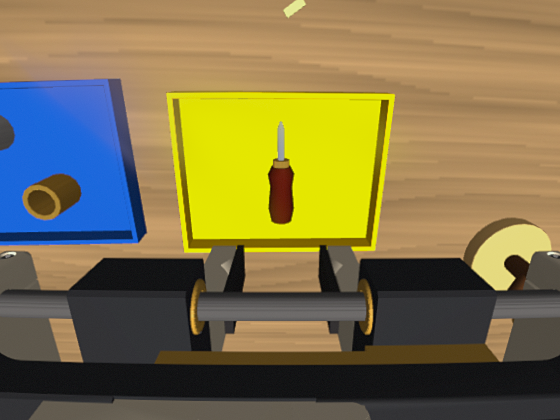

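View pics/top23c.png

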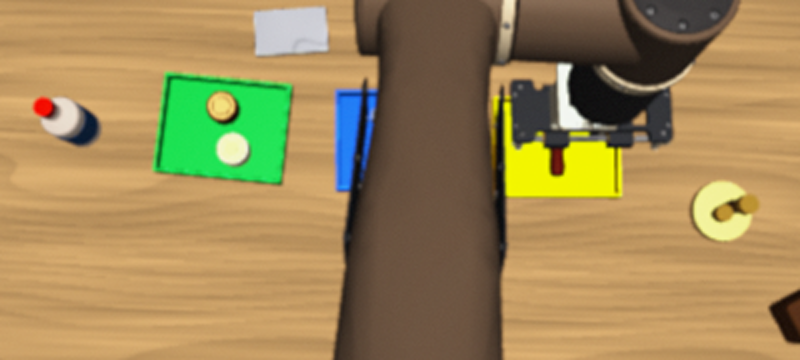

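View pics/scene23c.png

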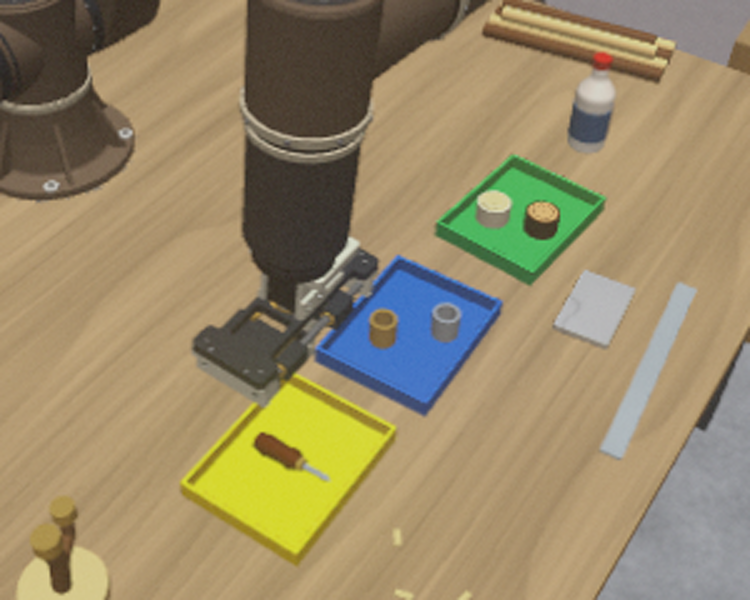

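All five pieces sit flat or upright in their trays, the bystanders are unmoved, and the robot is clear at 0.15 m. I'm handing it in.

```bash
python3 -c "
from workcell import *
print(read_state()['joint_vel'].round(3)); print(job_done())"
```

```text
[-0.001  0.013 -0.004  0.001 -0.    -0.002]
the job is handed in; nothing more can be done
None
```

I sorted all five pieces and handed the job in at about 42 s of the 120 s allowed. Both slices are in the green tray, both cups are in the blue tray and the awl is in the yellow tray.

- **Final check:** the last scene and wrist pictures show the cups upright, the slices and the awl lying flat, everything inside the walls and nothing touching. By eye, the glue bottle and candle holder have not moved. The arm had let go and stood about 0.15 m above the trays.
- **Not fully confirmed:** in the last top view the arm hid the blue tray, so for the cups I relied on the scene and wrist pictures.
- **Drift:** the tool slowly tilted during the job, to about 4°, and one quick descent drifted 15 mm sideways. I corrected position before each grip. Each piece was on or within about a millimetre of the floor when released. The forces I read stayed within about 2 N, sampled between moves.

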